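# Refit the thin grater plate in its catch box

### The arm

A 7-joint arm with a two-finger parallel gripper is mounted at the origin on a cart in front of the work surface, level with it; the furniture and walls round the work are solid. World frame = base frame: x ahead of the robot, y to its left, z up, the work surface at z = 0. Lengths are in m, angles in rad, forces in N, time in s.
With the tool pointing down it reaches from about 0.425 to 0.925 m from the base axis. Payload 6.8 kg.
Tool frame: the origin (TCP) lies midway between the tips of the shut fingers; the grasp point (between the pads) lies 19 mm behind it; x points along the fingers, z is the direction in which the jaws open and shut, and the axes are right-handed (so a half turn about x gives the same grasp; the last joint's range is limited). The gripper opens to 85 mm and grips with 20 to 120 N. Pads are 22 mm wide; open, the fingers measure 114 mm over their backs; the gripper's body (76 mm by 85 mm) begins 54 mm behind the grasp point. The pads swing forward as they close: fully open they stand 13 mm farther back than shut.
Start: joints at [-1.446, 0.477, 0.022, 1.555, -0.011, 1.109, -0.083], TCP at [0.156, 0.657, 0.231] pointing down, gripper open.
Joint ranges: [-2.96, 2.96], [-0.34, 2.1], [-1.41, 1.46], [0.24, 2.44], [-1.37, 4.51], [0.17, 1.92], [-2.96, 2.96]. Speed limits (rad/s): [2.39, 2.39, 3.14, 3.14, 3.14, 3.14, 3.14].

### API

Orientations are given as a unit quaternion [w, x, y, z].
In Python, from station import bot gives the robot as it stands. The module is installed in compiled form; this text tells all that it offers.
- The arm moves only by the shell command python3 -m jog 'ROWS' [FORCE]. ROWS is text: rows parted by semicolons, each of 7 numbers parted by spaces: the shift along the tool's x, y, z in mm, then the turn, a rotation vector about the tool's x, y, z in units of 6 degrees (1.0 is 6 degrees), then the finger opening in mm, from 0 to 85.4. A call has 1 to 5 rows; each row shifts and turns the commanded pose from where the row before left it, along the tool's axes as they then stand; what a row does not reach is not made up. A row lasts 1/10 s, in which the tool goes at most 50 mm and 8.59 degrees, less where a joint would pass 70% of its speed; a pose out of reach is approached as far as the arm can. A call with a gripper value outside its range is refused whole. The fingers move at their own pace and stop on an object; FORCE is the grip in N (left out, the last holds). Time passes only in rows, so rows that do not move let the fingers close. It gives the time, the measured TCP pose, the force and the opening at its end, in the units of the state.
- bot.get_obs(): the state, without advancing time (a new reading comes with each control period).
- bot.read_camera(name): name is "side" or "top"; returns (picture, depth): 480x640x3 uint8, red, green, blue; 480x640 float32, m along the optical axis (not along the pixel's ray), 0 where there is no reading.
- bot.calibration(name): a dict with "fx", "fy", "cx", "cy" (pixels), "D" ([k1, k2, p1, p2, k3] as OpenCV has them; the pictures are not rectified), "T" (4x4, takes a point from camera to world coordinates). Camera axes: x right, y up, looking along -z (the intrinsics and any distortion apply to the point x, -y, -z); pixel columns grow to the right and rows downward; lengths in m; the calibration is good to about 2 mm. A picture is of the moment at which its call begins. calibration takes no time and is no camera call.
- bot.hand_in(): hands the job in, once; it reports no verdict.
The state is a dict: "t": time; "q": joint angles; "joint_vel": joint speeds; "joint_torque": joint torques, N m; "eef_pos": TCP position; "tool_rot": TCP orientation; "contact_force": force on the tool from outside, world axes, zero at the start; "torque": the same for the moment, N m; "gripper_width": opening from 0.0 (shut) to 1.0 (fully open).
Only numpy, scipy, OpenCV 4.12 (cv2) and the standard library are available. Lean on these libraries where they do the work, as an engineer would, in place of code of your own. Each camera call takes 0.05 s, during which the arm holds its last target.

### The job

The flat steel grater plate lies on the chopping board, where fingers cannot get hold of its thin edges. Rest on it lightly from above and slide it towards you until more than half of its handle sticks out over the near short edge of the board, take it by that overhanging handle and lift it off, then slide it handle-last into the grooves of the wooden catch box until it is fully home against the back wall, and let go. Be gentle: do not bear down hard on the plate, dig into the board or ram the plate in, do not shove the board or the box about, do not drop the plate, and leave the honey jar and pepper mill alone.

Things in the scene. Friction and masses are not known exactly. Their poses are not given: they have to be found in the camera images.
- grater_mid (a point): centre of the body of the flat bare-steel grater plate (2 mm thick, about 0.12 kg), half-way through its thickness. Body 100 mm long (own x) x 90 mm wide (own y), corners rounded to 12 mm, field of small rasp teeth on top. Own +x points from the handle to the leading end (50 mm ahead of this point), z up; the shoulders are 50 mm behind, with a plain strip 25 mm deep between them and the teeth. Centre of mass 10 mm behind
- grater_handle (a point): centre of the plate's flat handle, 73 mm behind (-x of) grater_mid; axes as the plate's. The handle is the same sheet, 2 mm thick, 46 mm long, 42 mm wide, with a dark hanging hole; its tip is 23 mm behind this point. At the start the plate lies flat, wholly on the board, handle towards the robot. Steel slides easily on the board; fingertips grip it better than the board does
- board: loose wooden chopping board, 170 x 260 x 22 mm, 0.9 kg, flat on the worktop. Origin: centre of its underside. Its own y runs along the 260 mm length and points away from the robot: its near short edge is at own y = -130 mm, its top 22 mm above the worktop
- catch_box: loose open-topped pale wooden box, 110 mm long (own x) x 106 mm wide x 52 mm high, about 0.7 kg, on rubber feet. Origin: centre of its underside; own x points from its mouth (robot's side) to its back wall. The plate's body slides in along +x in two grooves in the side walls, 6 mm high, 94 mm from groove bottom to groove bottom; clear width between the lips above them 82 mm
- box_mouth (a point): middle of the front edge of the box's sill: the front wall, 9 mm thick, ends level with the groove floors, 39 mm above the worktop. Axes as the box's, x into the box. The lips over the grooves begin 20 mm behind the front, so the plate's leading end can first be laid on the sill from above between the side walls, then pushed in
- box_home (a point): where grater_mid lies when the plate is fully home, its leading end against the inner face of the box's back wall: 50 mm behind (+x of) box_mouth, 40 mm above the worktop; axes as the box's. The shoulders are then level with the box's front and the handle sticks out in front
- honey_jar: bystander: honey jar with a screw lid, 65 mm across, 114 mm high; origin at the centre of its underside
- pepper_mill: bystander: turned wooden pepper mill, 58 mm across, 170 mm high; origin at the centre of its underside

How it is judged:
On the way, in this order (a step that is already met when the one before it is completed fails the run):
1. the plate lies flat on the board with more than half of its handle out over the board's near short edge (handle centre past the edge) (y of grater_handle in the frame of board below -0.13 m and x of grater_handle in the frame of board between -0.075 and 0.075 m and z of grater_mid in the frame of board below 0.0275 m and angle between grater_mid's own z axis and vertical below 0.06 rad and contact force between grater and board above 0.2 N), for 0.2 s.
2. the plate is lifted clear of the board (height (world z) of grater_mid above 0.045 m and contact force between grater and board below 0.05 N and contact force between grater and the fingers above 1 N), for 0.2 s.
At the end, for the whole second after the job is handed in: The plate lies in both grooves of the catch box, handle outwards, within 3 mm of fully home against the back wall, straight (0.06 rad), at rest and released; the box and the board stand flat within 40 mm of where they were; the jar and mill are undisturbed (x of grater_mid in the frame of box_home between -0.003 and 0.003 m and y of grater_mid in the frame of box_home between -0.004 and 0.004 m and z of grater_mid in the frame of box_home between -0.003 and 0.005 m and angle between the x axis of grater_mid and the x axis of box_home, either way round below 0.06 rad and x of grater_handle in the frame of box_home below -0.065 m and angle between each of catch_box, board's own z axis and vertical below 0.03 rad and distance of each of catch_box, board from where it was at the start of the episode below 0.04 m and linear speed of each of grater, catch_box below 0.01 m/s); the robot touches nothing.
It fails at once if the fingers are dug into the board with more than 20 N (contact force between the fingers and board above 20 N).
It fails at once if the plate is pressed on the board with more than 40 N (contact force between grater and board above 40 N).
It fails at once if the plate is pressed or rammed against the catch box with more than 40 N (contact force between grater and catch_box above 40 N).
It fails at once if the plate is dropped or pushed off on to the worktop (height (world z) of grater_mid below 0.014 m).
It fails at once if the honey jar or pepper mill is moved by more than 15 mm or tipped (distance of any of honey_jar, pepper_mill from where it was at the start of the episode above 0.015 m or angle between any of honey_jar, pepper_mill's own z axis and vertical above 0.3 rad).
It also fails if it takes over 58 s, if anything falls off the work surface, if the arm or the gripper's body presses on something with over 40 N, if the wrist force passes 120 N, or if a joint passes its speed limit or range.

## Working session

There is one attempt and no reset: what is moved stays moved. The work goes in short steps, Python scripts to look and compute and a shell command to move; the robot and the scene stay as the last step left them, time stands still between calls to the robot, and variables do not carry over. Pictures are saved under pics/ and viewed, and the job is handed in when it is done.

```bash
mkdir -p pics; ls; cat > h.py <<'E'
from station import bot
import numpy as np, cv2
from scipy.spatial.transform import Rotation as R
def grab(tag):
    out={}
    for n in ("side","top"):
        p,d=bot.read_camera(n); cv2.imwrite(f"pics/{tag}_{n}.png",p[:,:,::-1]); np.save(f"pics/{tag}_{n}.npy",d)
def cal(n):
    c=bot.calibration(n); K=np.array([[c["fx"],0,c["cx"]],[0,c["fy"],c["cy"]],[0,0,1.]]); return K,np.array(c["D"],float),np.array(c["T"])
def ray(n,uv):
    K,D,T=cal(n); q=cv2.undistortPoints(np.array(uv,float).reshape(-1,1,2),K,D).reshape(-1,2)
    d=np.c_[q[:,0],-q[:,1],-np.ones(len(q))]@T[:3,:3].T
    return T[:3,3],d
def onz(n,uv,z):
    o,d=ray(n,uv); return o+d*((z-o[2])/d[:,2])[:,None]
def ondepth(n,uv,tag):
    D=np.load(f"pics/{tag}_{n}.npy"); o,d=ray(n,uv)
    return np.array([o+dd*D[int(round(v)),int(round(u))] for dd,(u,v) in zip(d,uv)])
def proj(n,P):
    K,D,T=cal(n); P=np.atleast_2d(P); c=(P-T[:3,3])@T[:3,:3]; c=c*[1,-1,-1]
    return cv2.projectPoints(c,np.zeros(3),np.zeros(3),K,D)[0].reshape(-1,2)
def st():
    o=bot.get_obs(); q=o["tool_rot"]; r=R.from_quat([q[1],q[2],q[3],q[0]])
    return o,np.array(o["eef_pos"]),r
def crop(tag,n,x,y,w,h,s,out):
    im=cv2.imread(f"pics/{tag}_{n}.png")[y:y+h,x:x+w]; cv2.imwrite(f"pics/{out}.png",cv2.resize(im,None,fx=s,fy=s,interpolation=cv2.INTER_CUBIC))
E
python3 - <<'E'
from h import *
grab("a")
o,p,r=st(); print(o); print(r.as_matrix().round(3))
for n in("side","top"): print(cal(n))
E
```

```text
pics
{'t': 0.1, 'q': array([-1.44609053,  0.47777383,  0.02232331,  1.55632161, -0.01150014,
        1.10931015, -0.08308024]), 'joint_vel': array([-0.00209367, -0.0030106 , -0.00014436, -0.00254934, -0.00075157,
       -0.00127252,  0.00094969]), 'joint_torque': array([ 4.04892067e-03, -5.97765970e+01,  1.61349837e+00, -2.81953257e+01,
        1.28374199e-02,  5.04495096e-03,  1.25832946e-05]), 'eef_pos': array([0.15560518, 0.65627936, 0.23039783]), 'tool_rot': array([ 0.55423277, -0.4389626 ,  0.55511477,  0.43816145]), 'contact_force': array([ 0.17362671, -0.11579599,  0.25417627]), 'torque': array([-0.02388679,  0.02485349,  0.00469855]), 'gripper_width': 0.9987839923022227}
[[-0.    -0.973  0.231]
 [-0.002  0.231  0.973]
 [-1.    -0.    -0.002]]
(array([[568.02382382,   0.        , 326.32815092],
       [  0.        , 568.02382382, 229.66957542],
       [  0.        ,   0.        ,   1.        ]]), array([-0.14177923,  0.        ,  0.        ,  0.        ,  0.        ]), array([[-0.99475109,  0.04866247, -0.09001235,  0.48514429],
       [-0.10178112, -0.38004455,  0.91935126,  1.02420581],
       [ 0.0105292 ,  0.92368723,  0.38300266,  0.43289269],
       [ 0.        ,  0.        ,  0.        ,  1.        ]]))
(array([[465.68909077,   0.        , 320.09951034],
       [  0.        , 465.68909077, 248.32845575],
       [  0.        ,   0.        ,   1.        ]]), array([-0.07765535,  0.        ,  0.        ,  0.        ,  0.        ]), array([[-0.02371927,  0.98177942, -0.18853798,  0.40851796],
       [-0.99934205, -0.02846098, -0.02248219,  0.11314275],
       [-0.02743853,  0.18788067,  0.98180853,  0.89079482],
       [ 0.        ,  0.        ,  0.        ,  1.        ]]))
```

View pics/a_top.png

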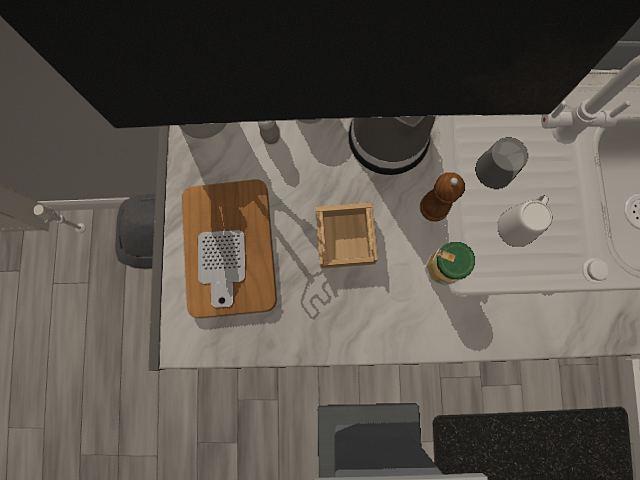

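View pics/a_side.png

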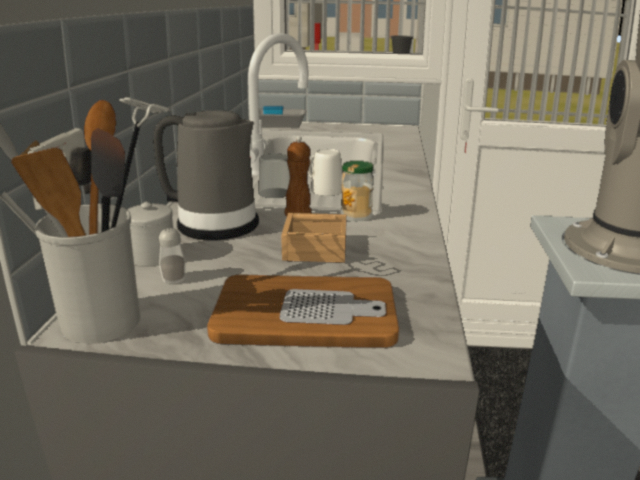

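The top view shows the board at about (230,248), the plate at about (222,262) with its handle towards the robot, and the box at about (347,235). The jar is at about (455,262) and the mill at about (440,195). The arm is out of both views. I'll enlarge next.

```bash
python3 - <<'E'
from h import *
crop("a","top",165,165,130,165,4,"a1"); crop("a","top",300,185,90,100,6,"a2"); crop("a","top",410,160,80,130,4,"a3"); 
crop("a","side",200,195,210,160,3.8,"a4")
d=np.load("pics/a_top.npy")
print(ondepth("top",[(300,60),(120,100),(390,40),(230,300),(215,255),(350,330)],"a").round(3))
E
```

```text
[[ 0.627  0.133  0.558]
 [ 0.627  0.304  0.509]
 [ 0.627  0.064  0.58 ]
 [ 0.481  0.305  0.022]
 [ 0.568  0.335  0.022]
 [ 0.421  0.081 -0.   ]]
```

View pics/a1.png

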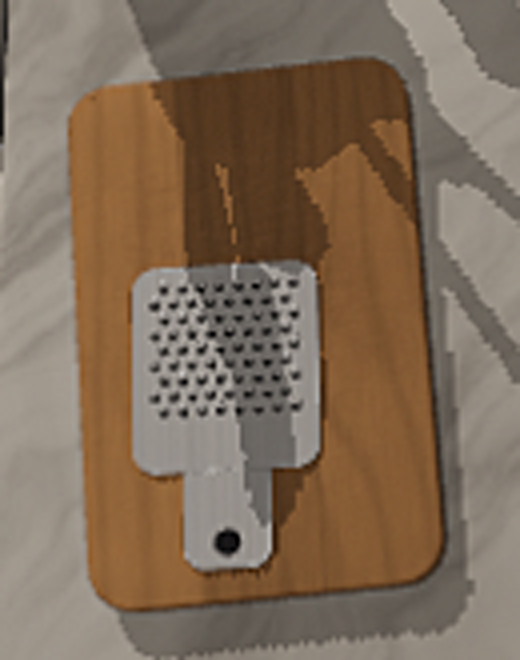

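View pics/a2.png

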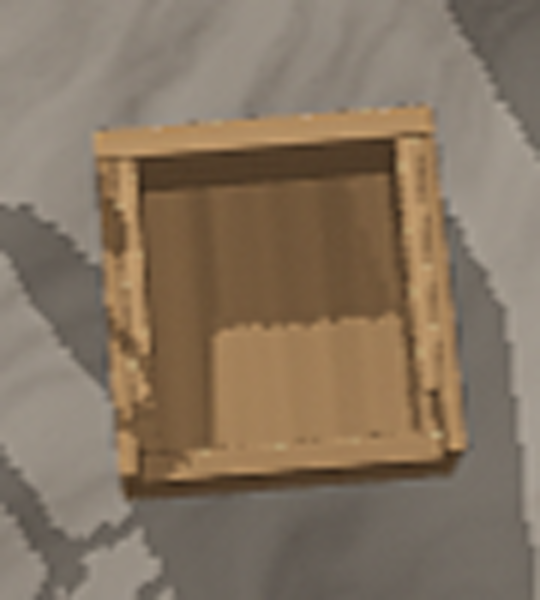

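View pics/a3.png

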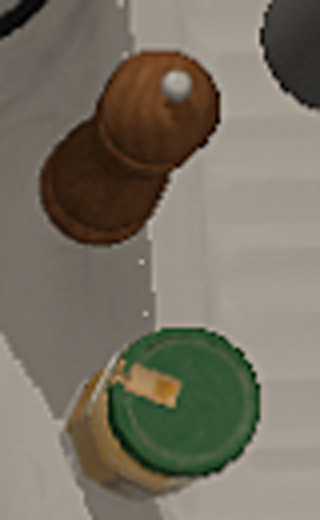

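View pics/a4.png

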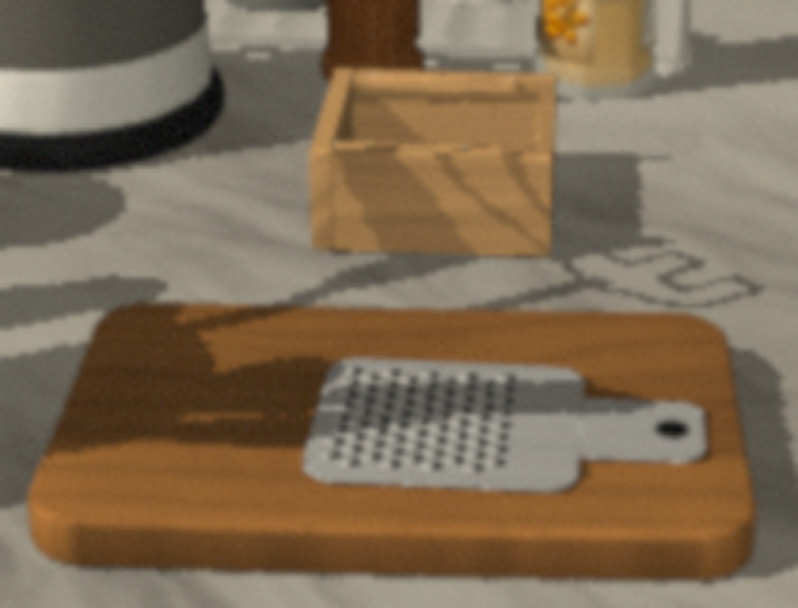

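```bash
cat >> h.py <<'E'
def c1(P,s,x,y): return [((U+.5)/s-.5+x,(V+.5)/s-.5+y) for U,V in P]
E
python3 - <<'E'
from h import *
a=lambda P,z:onz("top",c1(P,4,165,165),z)
def line(name,P,z):
    q=a(P,z)[:,:2]; print(name,q.round(4).tolist(), "dir deg",np.degrees(np.arctan2(*(q[1]-q[0])[::-1])).round(2))
line("lead",[(150,268),(305,262)],.024)
line("left",[(134,460),(132,290)],.024); line("right",[(321,450),(319,285)],.024)
line("shL",[(150,476),(180,473)],.024); line("shR",[(274,468),(305,466)],.024)
line("tip",[(200,570),(260,568)],.024); line("hL",[(184,555),(184,490)],.024);line("hR",[(272,555),(272,485)],.024)
line("hole",[(228,541)]*2,.024)
print("board")
line("L",[(90,575),(70,130)],.022);line("R",[(443,545),(411,100)],.022);line("far",[(110,85),(370,57)],.022);line("near",[(125,608),(420,585)],.022)
print("box")
b=lambda P,z:onz("top",c1(P,6,300,185),z)
for n,P,z in [("top rim FL,FR(near) back L R",[(123,475),(463,448),(95,133),(433,106)],.052),("sill L R front",[(140,478),(450,455)],.039),("inner back edge L R",[(140,158),(395,140)],.052),("backwall L R",[(95,133),(433,106)],.052)]:
    q=b(P,z);print(n,q[:,:2].round(4).tolist())
print(ondepth("top",c1([(115,300),(430,300),(260,133),(300,455),(290,250)],6,300,185),"a").round(4))
print("jar",onz("top",c1([(183,400)],4,410,160),.114),"mill",onz("top",c1([(175,85)],4,410,160),.17))
D=np.load("pics/a_top.npy")
for col in (200,300,400):
    for row in (110,118,122,126): print(col,row,ondepth("top",[(col,row)],"a").round(3))
E
```

```text
lead [[0.6144, 0.3602], [0.615, 0.2846]] dir deg -89.55
left [[0.5213, 0.3657], [0.6038, 0.3688]] dir deg 2.13
right [[0.5238, 0.2762], [0.6035, 0.2777]] dir deg 1.06
shL [[0.5135, 0.3578], [0.5145, 0.3434]] dir deg -85.71
shR [[0.5158, 0.2985], [0.5164, 0.2838]] dir deg -87.75
tip [[0.4686, 0.3331], [0.469, 0.3047]] dir deg -89.34
hL [[0.4758, 0.3408], [0.5064, 0.3414]] dir deg 0.98
hR [[0.4749, 0.2991], [0.5078, 0.2994]] dir deg 0.51
hole [[0.4819, 0.32], [0.4819, 0.32]] dir deg 0.0
board
L [[0.4675, 0.3862], [0.6861, 0.4029]] dir deg 4.37
R [[0.4779, 0.219], [0.6953, 0.2335]] dir deg 3.82
far [[0.7086, 0.3835], [0.7182, 0.2538]] dir deg -85.77
near [[0.4517, 0.3691], [0.4595, 0.2298]] dir deg -86.81
box
top rim FL,FR(near) back L R [[0.541, 0.1331], [0.5463, 0.0296], [0.6489, 0.1392], [0.6544, 0.0338]]
sill L R front [[0.5419, 0.1281], [0.5464, 0.0324]]
inner back edge L R [[0.6404, 0.1254], [0.6438, 0.0461]]
backwall L R [[0.6489, 0.1392], [0.6544, 0.0338]]
[[0.596  0.1343 0.0497]
 [0.593  0.0374 0.0504]
 [0.6466 0.088  0.0544]
 [0.5475 0.0787 0.0405]
 [0.4085 0.1131 0.8908]]
jar [[ 0.53164756 -0.09704255  0.114     ]] mill [[ 0.65200598 -0.08911151  0.17      ]]
200 110 [[0.626 0.235 0.484]]
200 118 [[0.627 0.24  0.465]]
200 122 [[0.626 0.242 0.457]]
200 126 [[0.819 0.362 0.057]]
300 110 [[0.626 0.139 0.475]]
300 118 [[0.626 0.14  0.457]]
300 122 [[0.847 0.169 0.   ]]
300 126 [[0.837 0.169 0.002]]
400 110 [[0.626 0.041 0.468]]
400 118 [[ 0.817 -0.027  0.065]]
400 122 [[ 0.739 -0.002  0.209]]
400 126 [[ 0.737 -0.004  0.198]]
```

I have poses for everything. Plate mid is about (0.565, 0.322) with yaw 1.2°, and the handle centre is at x = 0.492. The board's near edge is at about x = 0.454 with yaw 4°. The box mouth is about (0.543, 0.081) with yaw 2.8°. These match the given sizes and heights to about 2 mm. I'll align the tool, close the fingers and travel.

```bash
python3 -m jog '0 0 0 -1.21 0 0 0; 0 0 0 -1.21 0 0 0; 0 -33 -31 0 0 0 0; 0 -33 -31 0 0 0 0; 0 -33 -31 0 0 0 0' 20
python3 -m jog '0 -33 -31 0 0 0 0; 0 -33 -31 0 0 0 0; 0 -33 -31 0 0 0 0; 0 -33 -31 0 0 0 0; 0 -33 -31 0 0 0 0'
cat >> h.py <<'E'
def to(x,y,z,yaw=None):
    "tool-frame mm for world target; yaw deg = direction of tool -y (plate x) in world"
    o,p,r=st(); M=r.as_matrix(); cur=np.degrees(np.arctan2(-M[1,1],-M[0,1]))
    print("t",round(o["t"],2),"tcp",p.round(4),"yaw",round(cur,2),"xdir",M[:,0].round(3),"F",o["contact_force"].round(2),"T",o["torque"].round(2),"w",round(o["gripper_width"],3))
    d=np.array([x,y,z])-p; print("tool mm now",(M.T@d*1000).round(1))
    if yaw is not None: print("turn x units",round(-(yaw-cur)/6,3))
E
python3 -c "
from h import *
to(.528,.3213,.06,1.2)"
```

```text
t: 0.6
eef_pos: [0.2574, 0.5644, 0.2307]
tool_rot: [-0.494, 0.506, -0.495, -0.505]
contact_force: [1.4, -0.3, -0.5]
gripper_width: 0.148
t: 1.1
eef_pos: [0.4258, 0.4127, 0.2311]
tool_rot: [0.495, -0.505, 0.495, 0.505]
contact_force: [1.2, 1.5, -0.4]
gripper_width: -0.003
t 1.1 tcp [0.4258 0.4127 0.2311] yaw 1.19 xdir [-0. -0. -1.] F [ 1.22  1.49 -0.37] T [ 0.04 -0.02  0.01] w -0.003
tool mm now [ 171.1 -100.4  -93.4]
turn x units -0.002
```

```bash
python3 -m jog '0 -33 -31 0 0 0 0; 0 -33 -31 0 0 0 0; 0 -34 -31 0 0 0 0; 40 0 0 0 0 0 0; 40 0 0 0 0 0 0'
python3 -m jog '40 0 0 0 0 0 0; 40 0 0 0 0 0 0; 0 0 0 0 0 0 0'
python3 - <<'E'
from h import *
to(.528,.3213,.024,1.2)
grab("b"); crop("b","top",165,165,130,165,4,"b1");crop("b","side",200,195,210,160,3.8,"b2")
E
```

```text
t: 1.6
eef_pos: [0.529, 0.3218, 0.1513]
tool_rot: [-0.497, 0.504, -0.495, -0.504]
contact_force: [-0.5, 0.8, -0.3]
gripper_width: 0.003
t: 1.9
eef_pos: [0.5226, 0.3208, 0.0657]
tool_rot: [0.491, -0.505, 0.499, 0.506]
contact_force: [-0.5, -0.2, 0.8]
gripper_width: -0.0
t 1.9 tcp [0.5226 0.3208 0.0657] yaw 1.2 xdir [-0.009 -0.007 -1.   ] F [-0.46 -0.22  0.78] T [-0.06  0.06  0.05] w -0.0
tool mm now [41.6 -5.7  0.7]
turn x units -0.0
```

View pics/b1.png

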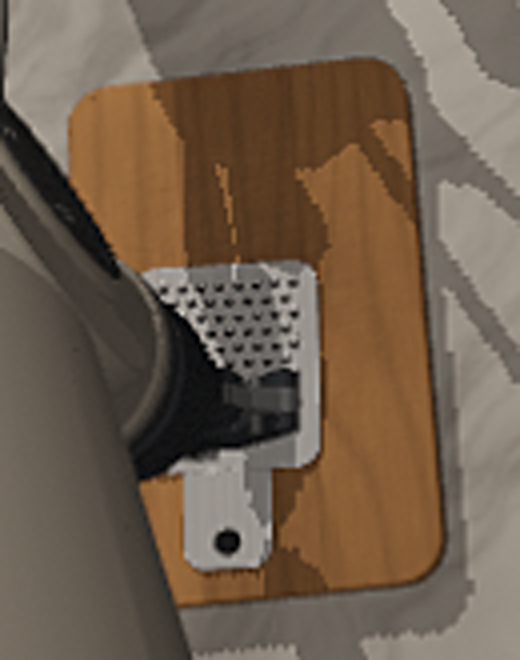

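View pics/b2.png

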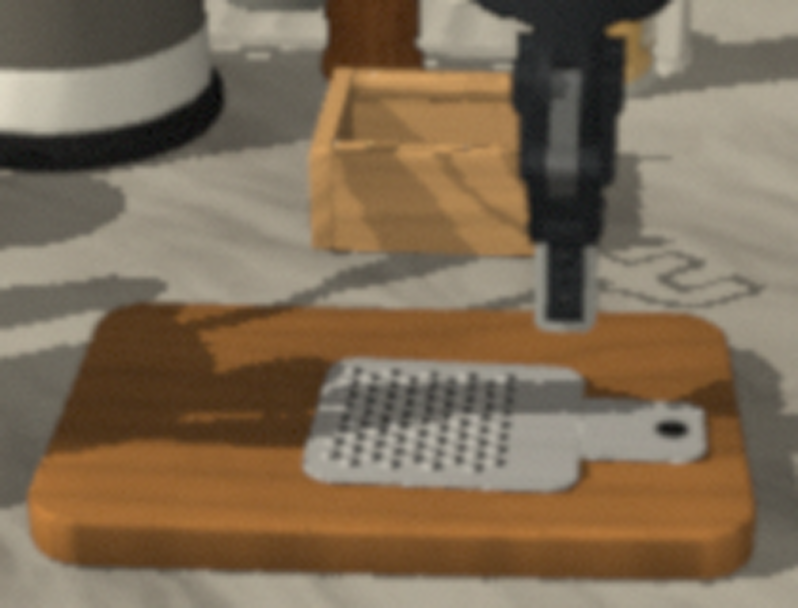

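The tip hangs over the plain strip, between the teeth and the shoulders. The pose looks unsettled, so I'll check it again.

```bash
python3 -c "
from h import *
to(.528,.3213,.024,1.2); print(bot.get_obs()['q'])"; python3 -m jog '10 -5 0 0 0 0 0; 8 0 0 0 0 0 0; 0 0 0 0 0 0 0; 0 0 0 0 0 0 0'
python3 -c "
from h import *
to(.528,.3213,.024,1.2)"
```

```text
t 2.0 tcp [0.5265 0.3232 0.0713] yaw 1.17 xdir [-0.001 -0.001 -1.   ] F [-0.36  0.67  0.84] T [ 0.02 -0.01  0.  ] w 0.002
tool mm now [47.3 -1.5 -1.9]
turn x units -0.004
[-0.72337177  0.57137813  0.09670867  1.8249234  -0.0765472   0.75036886
  1.00547146]
t: 2.4
eef_pos: [0.5318, 0.3236, 0.0537]
tool_rot: [-0.495, 0.505, -0.495, -0.505]
contact_force: [-0.1, -0.4, 0.8]
gripper_width: -0.0
t 2.4 tcp [0.5318 0.3236 0.0537] yaw 1.18 xdir [ 0.  0. -1.] F [-0.14 -0.37  0.77] T [ 0.03 -0.03 -0.01] w -0.0
tool mm now [29.7  3.9 -2.3]
turn x units -0.004
```

```bash
python3 -m jog '9 2 -2 0 0 0 0; 8 0 0 0 0 0 0; 5 0 0 0 0 0 0; 3 0 0 0 0 0 0; 0 0 0 0 0 0 0'
python3 -m jog '1 0 0 0 0 0 0; 1 0 0 0 0 0 0; 1 0 0 0 0 0 0; 0 0 0 0 0 0 0'
python3 -c "
from h import *
to(.528,.3213,.024,1.2)"
```

```text
t: 2.9
eef_pos: [0.5294, 0.3213, 0.0276]
tool_rot: [0.494, -0.505, 0.495, 0.505]
contact_force: [0.2, -0.6, 0.2]
gripper_width: 0.001
t: 3.3
eef_pos: [0.5297, 0.3214, 0.0253]
tool_rot: [0.495, -0.505, 0.495, 0.505]
contact_force: [0.1, 0.9, -0.1]
gripper_width: 0.0
t 3.3 tcp [0.5297 0.3214 0.0253] yaw 1.18 xdir [-0.  0. -1.] F [ 0.07  0.85 -0.14] T [-0.   -0.   -0.01] w 0.0
tool mm now [ 1.3  1.7 -0.1]
turn x units -0.003
```

```bash
for i in 1 2 3; do python3 -m jog '0.5 0 0 0 0 0 0; 0.5 0 0 0 0 0 0; 0 0 0 0 0 0 0' | grep -E 'pos|force'; done
```

```text
eef_pos: [0.5297, 0.3214, 0.0243]
contact_force: [0.4, -0.4, 0.1]
eef_pos: [0.5298, 0.3216, 0.0241]
contact_force: [-2.0, -1.2, 8.5]
eef_pos: [0.5301, 0.3217, 0.0241]
contact_force: [-4.3, -2.6, 14.3]
```

Contact is at z = 0.0241, as expected. I'll ease off a little, then drag slowly.

```bash
python3 -m jog '-0.6 0 0 0 0 0 0; 0 2 0 0 0 0 0; 0 3 0 0 0 0 0; 0 3 0 0 0 0 0; 0 2 0 0 0 0 0' | grep -E 'pos|force'
python3 - <<'E'
from h import *
grab("c"); crop("c","top",165,165,130,165,4,"c1")
to(.475,.3206,.024,1.2)
E
```

```text
eef_pos: [0.5213, 0.3219, 0.0241]
contact_force: [2.9, -0.4, 6.0]
t 4.8 tcp [0.5211 0.322  0.0241] yaw 1.17 xdir [ 0.003  0.002 -1.   ] F [ 0.45 -0.64  7.02] T [-0.04 -0.23 -0.03] w 0.002
tool mm now [-0.  46.1 -0.4]
turn x units -0.004
```

View pics/c1.png

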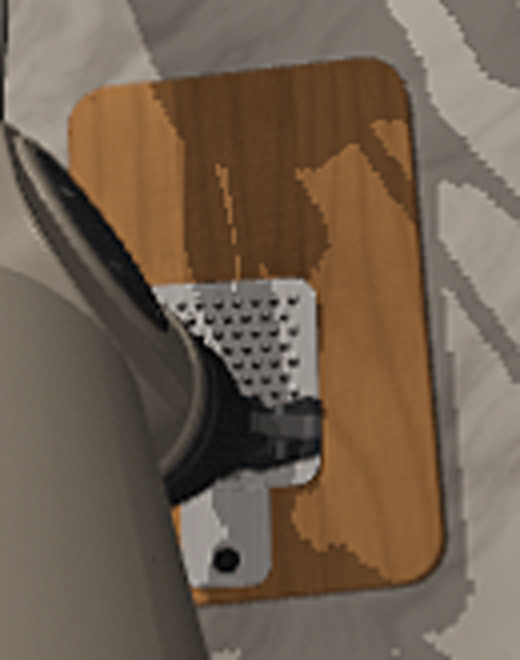

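The hole has moved from (228,541) to (226,560), about 9 mm, with the board still. The plate follows the fingers, so I'll continue.

```bash
python3 -m jog '0 3 0 0 0 0 0; 0 3 0 0 0 0 0; 0 3 0 0 0 0 0; 0 3 0 0 0 0 0; 0 3 0 0 0 0 0' | grep -E 'pos|force'
python3 -m jog '0 3 0 0 0 0 0; 0 3 0 0 0 0 0; 0 3 0 0 0 0 0; 0 3 0 0 0 0 0; 0 2 0 0 0 0 0' | grep -E 'pos|force'
python3 - <<'E'
from h import *
to(.475,.3206,.024,1.2)
E
```

```text
eef_pos: [0.5065, 0.3217, 0.0241]
contact_force: [3.2, 0.1, 6.3]
eef_pos: [0.4924, 0.3215, 0.0241]
contact_force: [3.5, 0.6, 6.3]
t 5.8 tcp [0.4924 0.3215 0.0241] yaw 1.16 xdir [ 0.003  0.002 -1.   ] F [3.51 0.65 6.34] T [-0.   -0.41  0.02] w 0.001
tool mm now [ 0.1 17.5 -0.5]
turn x units -0.007
```

```bash
python3 -m jog '0 3 0 0 0 0 0; 0 3 0 0 0 0 0; 0 3 0 0 0 0 0; 0 3 0 0 0 0 0; 0 3 0 0 0 0 0' | grep -E 'pos|force'
python3 -m jog '0 2 0 0 0 0 0; 0 0 0 0 0 0 0' | grep -E 'pos|force'
python3 - <<'E'
from h import *
grab("d"); crop("d","top",165,165,130,165,4,"d1"); crop("d","side",200,195,210,160,3.8,"d2")
to(.475,.3206,.024,1.2)
E
```

```text
eef_pos: [0.4775, 0.3212, 0.0241]
contact_force: [1.7, 0.5, 6.8]
eef_pos: [0.4751, 0.3212, 0.0241]
contact_force: [0.7, -0.6, 7.2]
t 6.6 tcp [0.4751 0.3212 0.0241] yaw 1.17 xdir [ 0.003  0.002 -1.   ] F [0.67 0.02 7.53] T [-0.03 -0.2   0.  ] w -0.001
tool mm now [ 0.1  0.1 -0.6]
turn x units -0.005
```

View pics/d1.png

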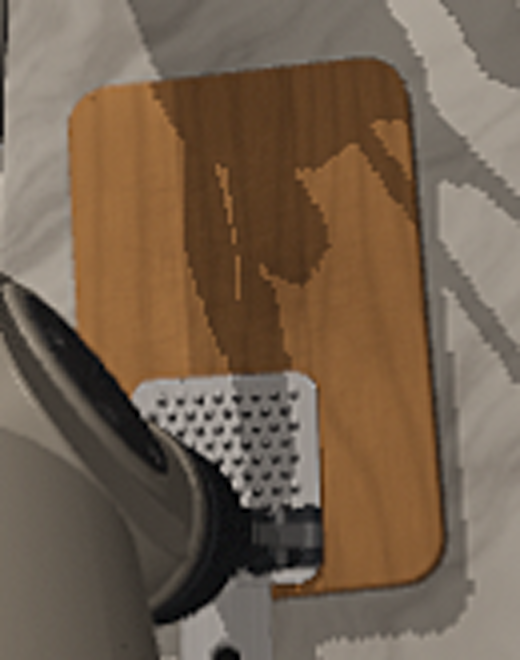

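View pics/d2.png

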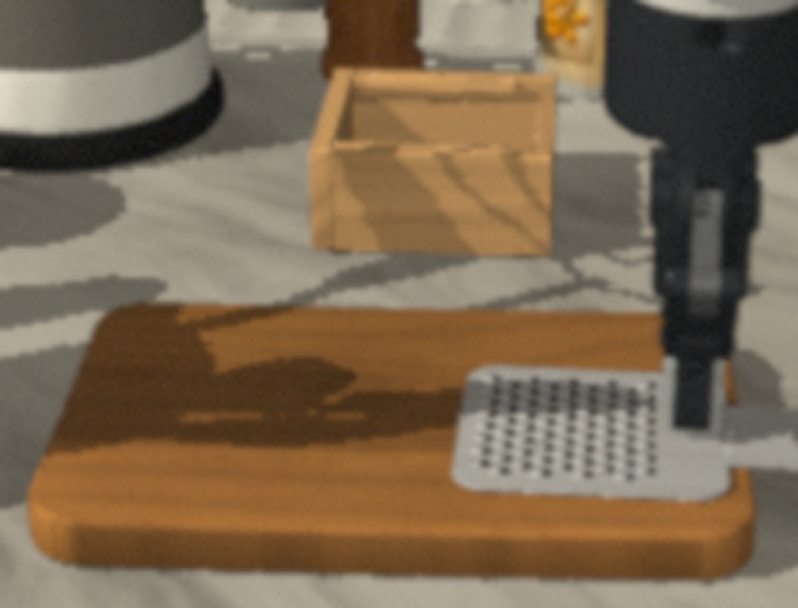

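The handle sticks out well past the near edge, the plate lies flat, and the board hasn't moved. I'll lift off, back away, and re-measure with a clear view.

```bash
python3 -m jog '-2 0 0 0 0 0 0; -10 0 0 0 0 0 0; -25 0 0 0 0 0 20; -25 0 0 0 0 0 60; -20 20 0 0 0 0 60' | grep -E 'pos|force'
python3 -m jog '0 16 0 0 0 0 60; 0 0 30 0 0 0 60; 0 0 30 0 0 0 60; 0 0 0 0 0 0 60' | grep -E 'pos|force|wid'
python3 - <<'E'
from h import *
grab("e"); crop("e","top",165,225,130,120,5,"e1"); crop("e","side",300,240,170,120,4.5,"e2")
to(.433,.32,.01,1.2)
E
```

```text
eef_pos: [0.4559, 0.3197, 0.1068]
contact_force: [0.1, 0.5, 0.5]
eef_pos: [0.435, 0.3846, 0.1057]
contact_force: [-0.1, 0.2, -0.1]
gripper_width: 0.703
t 7.6 tcp [0.4359 0.3798 0.105 ] yaw 1.27 xdir [-0. -0. -1.] F [ 0.77 -0.17 -0.02] T [-0.03 -0.01 -0.01] w 0.705
tool mm now [ 95.    4.2 -59.7]
turn x units 0.011
```

View pics/e1.png

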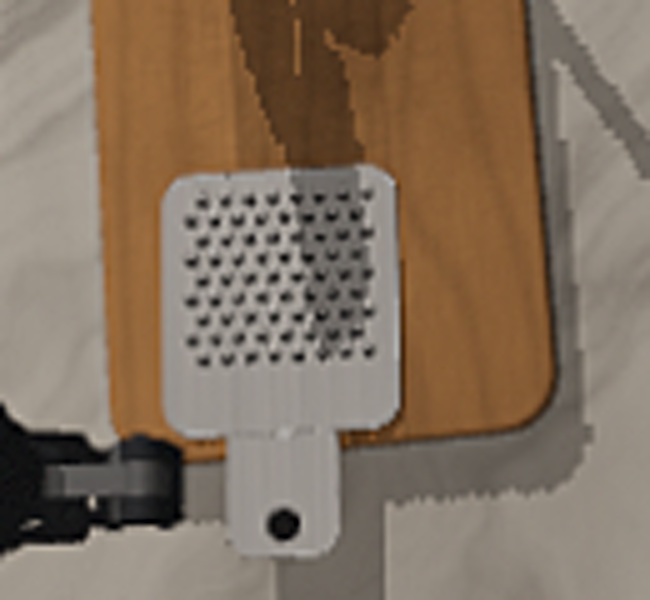

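View pics/e2.png

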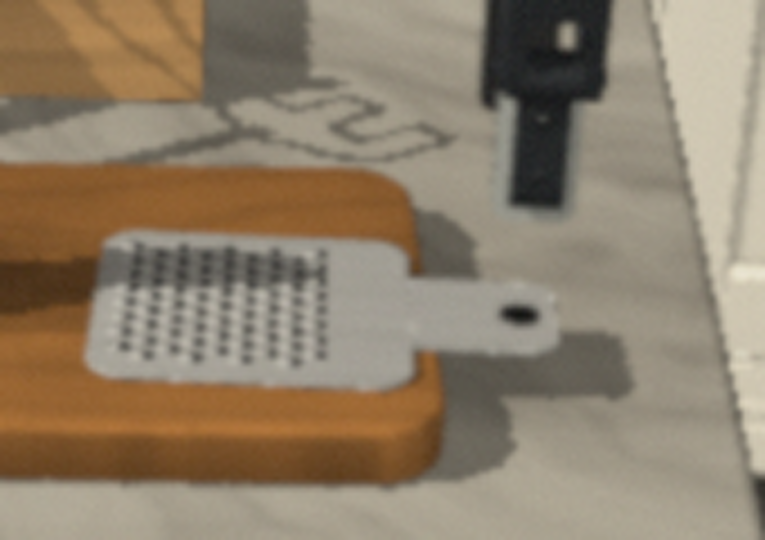

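The handle spans x from 227 to 341 with its tip at y of about 557 and the hole at (284,523). The board edge is at about y = 450.

```bash
python3 - <<'E'
from h import *
a=lambda P,z:onz("top",c1(P,5,165,225),z)[:,:2].round(4).tolist()
print("handle L",a([(227,455),(228,540)],.024)); print("handle R",a([(341,455),(340,540)],.024))
print("tip",a([(250,557),(320,556)],.024),"shoulder",a([(195,438),(380,427)],.024),"lead",a([(190,175),(375,164)],.024))
print("bodyL",a([(161,210),(163,410)],.024),"bodyR",a([(398,190),(402,400)],.024))
print("edge",a([(200,460),(345,450),(480,436)],.022))
E
```

```text
handle L [[0.453, 0.3417], [0.4216, 0.3408]]
handle R [[0.4522, 0.2986], [0.4209, 0.2987]]
tip [[0.4152, 0.3324], [0.4151, 0.3062]] shoulder [[0.4596, 0.3539], [0.4622, 0.284]] lead [[0.5596, 0.3579], [0.5618, 0.2865]]
bodyL [[0.5463, 0.3689], [0.4703, 0.3663]] bodyR [[0.5516, 0.2777], [0.4721, 0.2757]]
edge [[0.4515, 0.3524], [0.4541, 0.2975], [0.4582, 0.2468]]
```

```bash
python3 -c "
from h import *
c=np.array(proj('top',[[.4359,.343,.115],[.4249,.343,.115],[.4469,.343,.115]]))-[165,225]; print(c*5)"
python3 -m jog '0 0 -30 -0.07 0 0 85; 0 2 -30 0 0 0 85; 0 0 0 0 0 0 85; 0 0 0 0 0 0 85' | grep -E 'pos|force|wid'
python3 - <<'E'
from h import *
to(.434,.3200,.006,1.6)
grab("f"); crop("f","top",165,225,130,120,5,"f1"); crop("f","side",300,240,170,120,4.5,"f2")
E
```

```text
[[149.81404859 491.97574228]
 [149.16272765 525.23005489]
 [150.48290705 458.86192947]]
eef_pos: [0.4362, 0.3177, 0.1051]
contact_force: [-0.7, -0.4, 0.4]
gripper_width: 0.995
t 8.0 tcp [0.4362 0.3177 0.1051] yaw 1.43 xdir [-0.    -0.001 -1.   ] F [-0.66 -0.44  0.35] T [ 0.01 -0.01  0.04] w 0.995
tool mm now [99.1  2.2  2.4]
turn x units -0.028
```

View pics/f1.png

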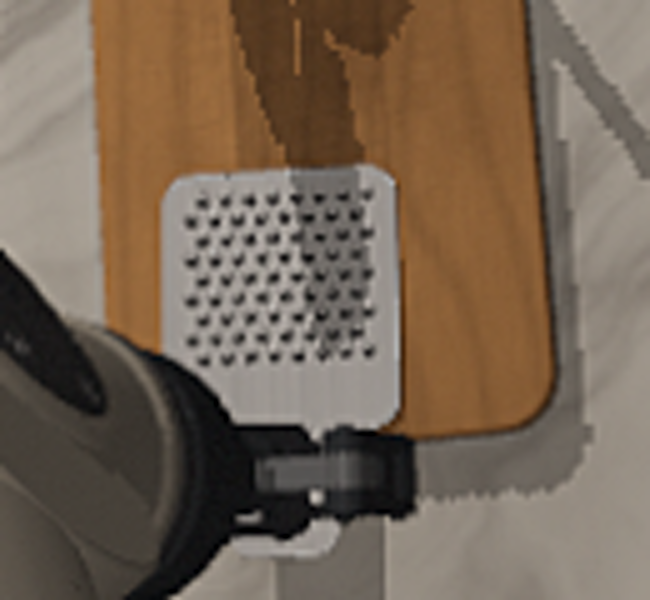

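View pics/f2.png

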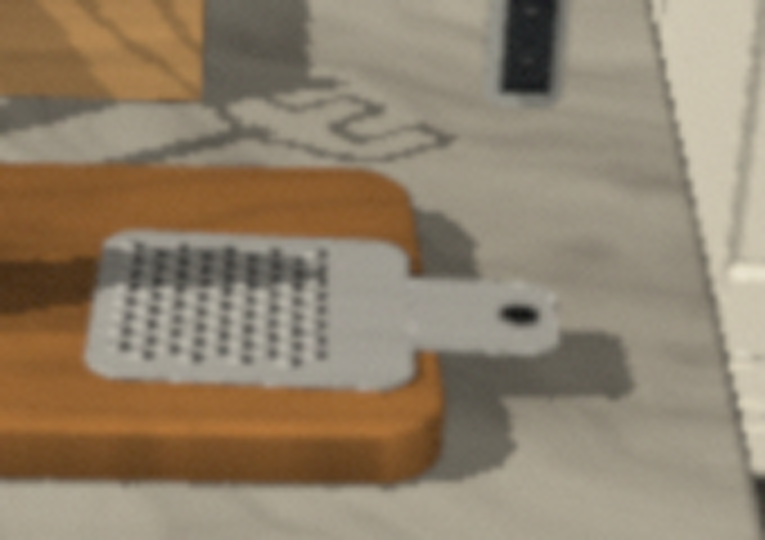

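```bash
python3 -c "
from h import *
f=lambda P:((proj('side',P)-[300,240])*4.5).round(0)
print('e tip',f([[.4355,.3798+.037,.109],[.4355,.3798-.037,.109]]))
print('f tip',f([[.4362,.3177+.05,.118],[.4362,.3177-.05,.118]]))
print('tip handle, corner',f([[.415,.32,.024],[.438,.32,.024],[.426,.32,.024]]))"
```

```text
e tip [[523. 219.]
 [512.  99.]]
f tip [[515. 108.]
 [503. -28.]]
tip handle, corner [[555. 315.]
 [482. 311.]
 [520. 313.]]
```

```bash
python3 -c "
from h import *
print(ondepth('side',c1([(500,60),(527,60),(527,90),(555,60)],4.5,300,240),'f').round(4))
print(ondepth('side',c1([(430,310),(519,330),(545,310),(300,330)],4.5,300,240),'f').round(4))
print(ondepth('top',c1([(350,440),(350,470),(350,505),(390,440),(390,470),(390,505),(285,545)],5,165,225),'f').round(4))"
```

```text
[[0.4421 0.3685 0.1336]
 [0.4349 0.3718 0.1355]
 [0.4341 0.371  0.126 ]
 [0.4266 0.3662 0.1334]]
[[0.4547 0.3186 0.023 ]
 [0.4271 0.3286 0.0233]
 [0.4183 0.3143 0.0228]
 [0.4951 0.3367 0.0237]]
[[0.4464 0.2535 0.2226]
 [0.4378 0.2533 0.2234]
 [0.4279 0.2536 0.2215]
 [0.448  0.2481 0.1904]
 [0.4389 0.2476 0.193 ]
 [0.4285 0.2473 0.1941]
 [0.4194 0.319  0.0256]]
```

Both cameras agree with the TCP to ±2 mm. I'll descend.

```bash
python3 -m jog '20 2 2 0 0 0 85; 25 0 0 0 0 0 85; 20 0 0 0 0 0 85; 0 0 0 0 0 0 85; 0 0 0 0 0 0 85' | grep -E 'pos|force|wid'
python3 -m jog '12 0 0 0 0 0 85; 10 0 0 0 0 0 85; 6 0 0 0 0 0 85; 3 0 0 0 0 0 85; 0 0 0 0 0 0 85' | grep -E 'pos|force|wid'
python3 - <<'E'
from h import *
to(.434,.3200,.006,1.6)
grab("g"); crop("g","side",300,240,170,120,4.5,"g2")
E
```

```text
eef_pos: [0.4338, 0.322, 0.04]
contact_force: [0.2, 0.5, 0.2]
gripper_width: 0.998
eef_pos: [0.4337, 0.3212, 0.0084]
contact_force: [0.1, 0.9, -0.2]
gripper_width: 0.991
t 9.1 tcp [0.4337 0.3212 0.0084] yaw 1.6 xdir [-0.001 -0.001 -1.   ] F [ 0.15  0.88 -0.17] T [-0.    0.02 -0.  ] w 0.991
tool mm now [ 2.4 -0.3 -1.2]
turn x units -0.0
```

View pics/g2.png

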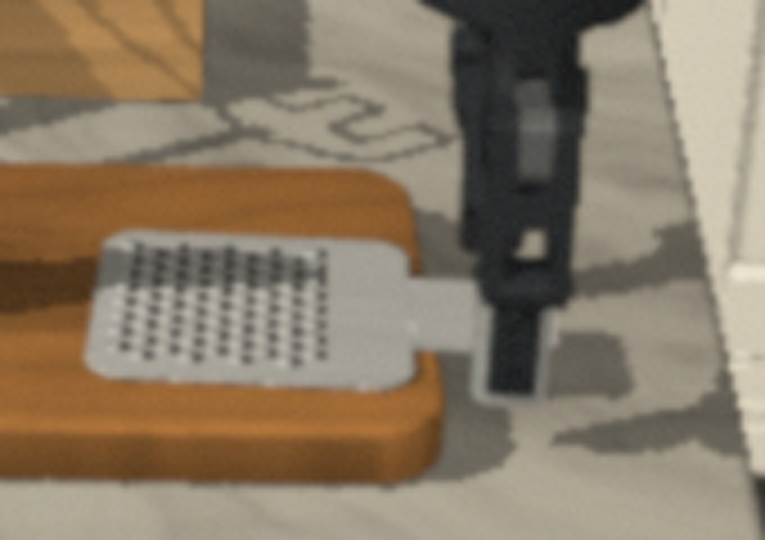

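```bash
python3 -m jog '2 -3 -1 0 0 0 85; 0 0 0 0 0 0 60; 0 0 0 0 0 0 48; 0 0 0 0 0 0 35; 0 0 0 0 0 0 35' 60| grep -E 'pos|force|wid'
python3 -m jog '0 0 0 0 0 0 30; 0 0 0 0 0 0 30;0 0 0 0 0 0 30' 60| grep -E 'pos|force|wid'
python3 - <<'E'
from h import *
to(.437,.3200,.006,1.6)
E
```

```text
eef_pos: [0.437, 0.3206, 0.0072]
contact_force: [-1.4, -0.9, 6.4]
gripper_width: 0.46
eef_pos: [0.437, 0.3206, 0.0072]
contact_force: [-0.6, -0.8, 4.9]
gripper_width: 0.461
t 10.0 tcp [0.437  0.3206 0.0072] yaw 1.6 xdir [ 0.  0. -1.] F [-0.56 -0.8   4.85] T [-0.2   0.2  -0.02] w 0.461
tool mm now [ 1.2  0.  -0.6]
turn x units -0.0
```

```bash
python3 -m jog '-1 0 0 0 0 0 30; 0 0 0 0 0 0 30' 80| grep -E 'pos|force|wid'
python3 - <<'E'
from h import *
to(.437,.3200,.006,1.6)
grab("i"); crop("i","side",300,240,170,120,4.5,"i2")
E
```

```text
eef_pos: [0.4369, 0.3205, 0.0078]
contact_force: [-0.0, -0.1, -0.1]
gripper_width: 0.45
t 10.2 tcp [0.4369 0.3205 0.0078] yaw 1.61 xdir [-0. -0. -1.] F [-0.01 -0.12 -0.14] T [-0.02 -0.07 -0.02] w 0.45
tool mm now [ 1.8 -0.1 -0.5]
turn x units 0.001
```

View pics/i2.png

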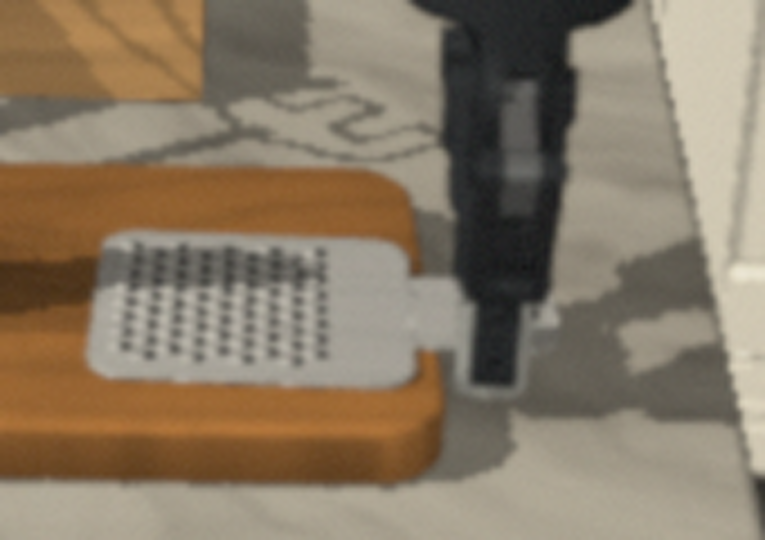

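The pads hold both handle edges, the plate is flat and the load is near zero. I'll lift.

```bash
python3 -m jog '-2 0 0 0 0 0 30; -4 0 0 0 0 0 30; -6 0 0 0 0 0 30; -8 0 0 0 0 0 30; -8 0 0 0 0 0 30' 100| grep -E 'pos|force|wid'
python3 -m jog '-8 0 0 0 0 0 30; -12 0 0 0 0 0 30; -12 0 0 0 0 0 30; 0 0 0 0 0 0 30; 0 0 0 0 0 0 30' | grep -E 'pos|force|wid'
python3 - <<'E'
from h import *
to(.437,.3200,.006,1.6)
grab("j"); crop("j","side",280,200,190,140,4.2,"j2"); crop("j","top",165,225,130,120,5,"j1")
E
```

```text
eef_pos: [0.437, 0.3206, 0.0367]
contact_force: [-0.8, -0.6, -0.2]
gripper_width: 0.442
eef_pos: [0.4371, 0.3207, 0.0684]
contact_force: [0.6, -0.1, -1.5]
gripper_width: 0.445
t 11.3 tcp [0.4371 0.3207 0.0684] yaw 1.6 xdir [ 0.001  0.001 -1.   ] F [ 0.59 -0.09 -1.48] T [0.01 0.11 0.02] w 0.445
tool mm now [62.4  0.1 -0.7]
turn x units 0.001
```

View pics/j2.png

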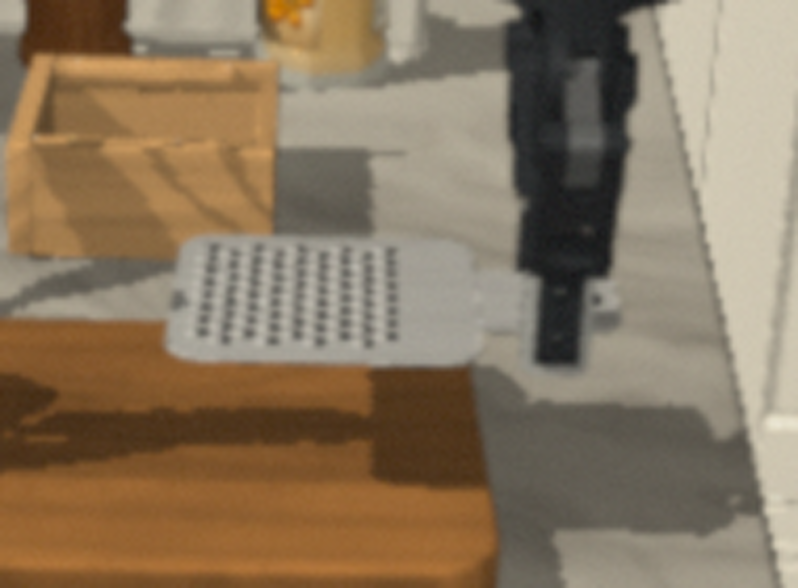

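View pics/j1.png

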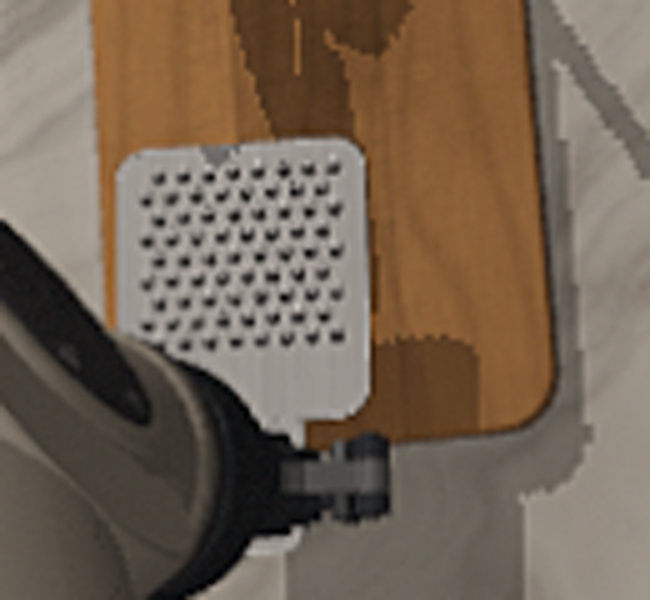

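Plate is lifted and gripped well. I'll fit its pose in the hand: the plane from depth, the outline from pixels.

```bash
cat >> h.py <<'E'
def plane(tag,n,poly):
    D=np.load(f"pics/{tag}_{n}.npy"); m=np.zeros(D.shape,np.uint8); cv2.fillPoly(m,[np.round(poly).astype(np.int32)],1)
    v,u=np.nonzero(m); P=ondepth(n,list(zip(u,v)),tag)
    A=np.c_[P[:,0]-P[:,0].mean(),P[:,1]-P[:,1].mean(),np.ones(len(P))]; c=np.linalg.lstsq(A,P[:,2],rcond=None)[0]
    print(n,"plane centre",P.mean(0).round(4),"slopes dz/dx dz/dy",c[:2].round(4),"rms",(P[:,2]-A@c).std().round(5),len(P))
    return c[2]
E
python3 - <<'E'
from h import *
plane("j","top",c1([(135,165),(350,155),(352,400),(290,395),(130,300)],5,165,225))
plane("j","side",c1([(200,250),(460,255),(465,345),(185,345)],4.2,280,200))
plane("f","top",c1([(180,190),(380,180),(382,410),(250,410),(190,330)],5,165,225))
a=lambda P,z:onz("top",c1(P,5,165,225),z)[:,:2].round(4)
for z in (.084,):
  print("lead",a([(145,147),(340,137)],z).tolist(),"R",a([(367,165),(371,395)],z).tolist(),"L",a([(116,180),(118,320)],z).tolist(),"shR",a([(315,421),(350,417)],z).tolist())
E
```

```text
top plane centre [0.516  0.3169 0.086 ] slopes dz/dx dz/dy [-0.3135 -0.945 ] rms 0.0451 1837
side plane centre [0.5102 0.3306 0.0857] slopes dz/dx dz/dy [-0.0426  0.4267] rms 0.00961 1528
top plane centre [0.5132 0.3181 0.0253] slopes dz/dx dz/dy [-0.1462 -0.5508] rms 0.03339 1725
lead [[0.5597, 0.3576], [0.5613, 0.2872]] R [[0.551, 0.2774], [0.4697, 0.2754]] L [[0.548, 0.3678], [0.498, 0.3657]] shR [[0.4611, 0.295], [0.4622, 0.2827]]
```

```bash
python3 - <<'E'
import re
s=open('h.py').read()
s=s.replace("    A=np.c_[P[:,0]-P","    P=P[(P[:,2]>0)&(P[:,2]<.3)]; P=P[abs(P[:,2]-np.median(P[:,2]))<.006]\n    A=np.c_[P[:,0]-P")
open('h.py','w').write(s)
E
python3 - <<'E'
from h import *
plane("j","top",c1([(135,165),(350,155),(352,400),(290,395),(130,300)],5,165,225))
plane("j","side",c1([(200,250),(460,255),(465,345),(185,345)],4.2,280,200))
plane("f","top",c1([(180,190),(380,180),(382,410),(250,410),(190,330)],5,165,225))
plane("f","side",c1([(115,250),(395,255),(395,375),(105,365)],4.5,300,240))
E
```

```text
top plane centre [0.5164 0.3178 0.0825] slopes dz/dx dz/dy [-0.0163 -0.0003] rms 0.00139 1829
side plane centre [0.5103 0.327  0.0838] slopes dz/dx dz/dy [-0.0145 -0.001 ] rms 0.00067 1520
top plane centre [0.5134 0.3185 0.0238] slopes dz/dx dz/dy [0.004  0.0007] rms 0.00154 1722
side plane centre [0.5105 0.3277 0.0243] slopes dz/dx dz/dy [ 0.0055 -0.0032] rms 0.00075 1753
```

The plate hangs about 1.1° nose-down and I'll level it. At the box the tool comes close to its inner reach limit (r of about 0.43), so I'll lower the leading end onto the sill from above. I'll carry it across high first.

```bash
python3 -m jog '0 0 0 -0.2 0 -0.19 30; 0 0 -25 0 0 0 30; 0 0 -35 0 0 0 30; 0 0 -35 0 0 0 30; 0 0 -35 0 0 0 30' | grep -E 'pos|force|wid'
python3 -m jog '0 0 -35 0 0 0 30; 0 0 -35 0 0 0 30; 0 0 -25 0 0 0 30; 0 0 -10 0 0 0 30; 0 0 0 0 0 0 30' | grep -E 'pos|force|wid'
python3 - <<'E'
from h import *
to(.433,.0756,.0684,2.8); print(bot.get_obs()['q'].round(3))
grab("k"); crop("k","side",280,170,190,140,4.2,"k2"); crop("k","top",285,175,120,140,4.2,"k1")
E
```

```text
eef_pos: [0.4427, 0.1894, 0.0675]
contact_force: [0.9, 0.4, -1.9]
gripper_width: 0.442
eef_pos: [0.4482, 0.0847, 0.0677]
contact_force: [0.8, 0.6, -1.7]
gripper_width: 0.443
t 12.4 tcp [0.4482 0.0847 0.0677] yaw 2.69 xdir [ 0.02  0.   -1.  ] F [ 0.77  0.63 -1.68] T [0.05 0.13 0.04] w 0.443
tool mm now [-1.  15.6 -8.4]
turn x units -0.018
[-0.419  0.364  0.107  2.219 -0.062  0.543  1.352]
```

View pics/k2.png

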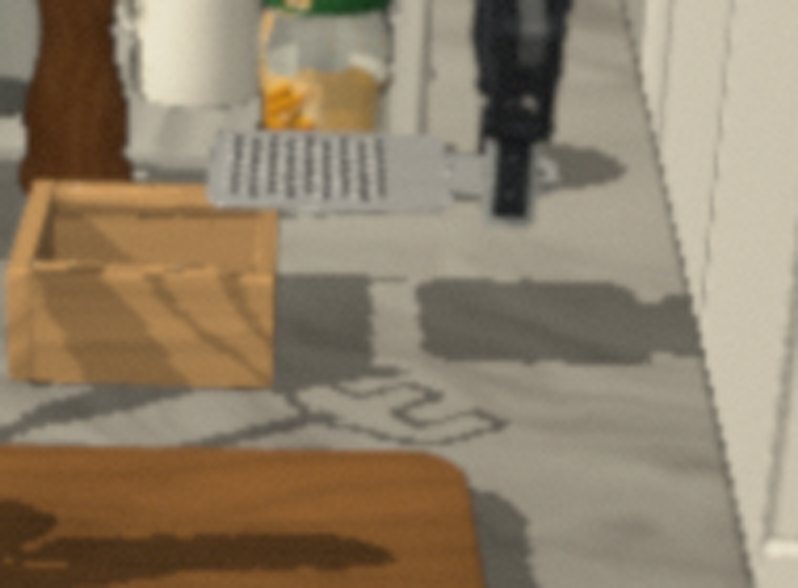

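View pics/k1.png

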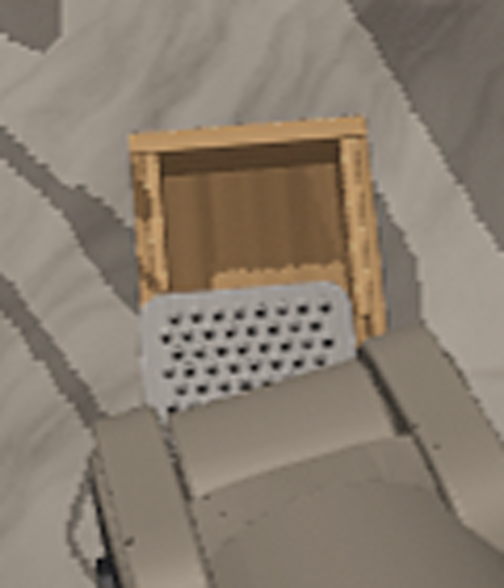

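```bash
python3 -m jog '0 8 -5 0 0 0 30; 0 7 -3.4 0 0 0 30; 0 0 0 0 0 0 30; 0 0 0 0 0 0 30' | grep -E 'pos|force|wid'
python3 - <<'E'
from h import *
to(.433,.0756,.0684,2.8)
grab("l"); crop("l","side",280,170,150,110,5.2,"l2"); crop("l","top",305,190,90,80,8,"l1")
E
```

```text
eef_pos: [0.4336, 0.077, 0.0677]
contact_force: [-0.3, -0.9, -1.4]
gripper_width: 0.444
t 12.9 tcp [0.4336 0.077  0.0677] yaw 2.83 xdir [ 0.02   0.001 -1.   ] F [-0.33 -0.9  -1.4 ] T [-0.01  0.09  0.04] w 0.444
tool mm now [-0.7  0.6 -1.3]
turn x units 0.005
```

View pics/l2.png

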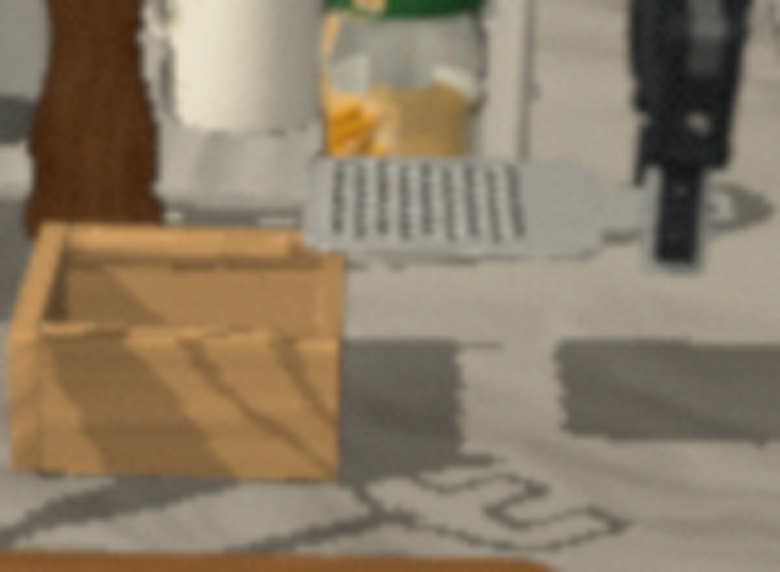

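View pics/l1.png

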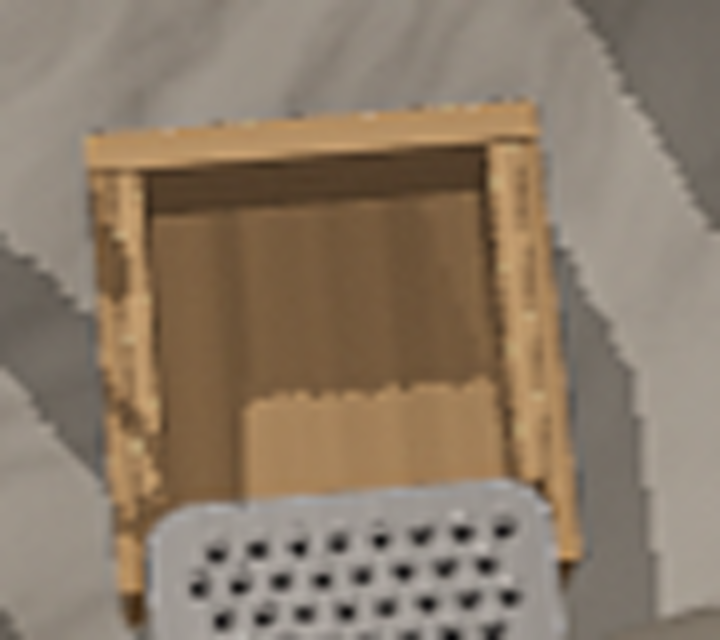

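```bash
python3 - <<'E'
from h import *
a=lambda P,z:onz("top",c1(P,8,305,190),z)[:,:2]
BL=a([(88,138),(120,590)],.052); BR=a([(540,104),(578,558)],.052); BK=a([(110,134),(520,104)],.052)
iL=a([(147,172),(158,490)],.052); iR=a([(487,150),(510,480)],.052)
for n,q in (("outL",BL),("outR",BR),("back",BK),("lipL",iL),("lipR",iR)):
    d=q[1]-q[0]; print(n,q.round(4).tolist(),np.degrees(np.arctan2(d[1],d[0])).round(2))
zp=.084
for n,P in (("lead",[(190,507),(500,482)]),("pL",[(148,540),(147,620)]),("pR",[(553,520),(558,600)])):
    q=a(P,zp); d=q[1]-q[0]; print(n,q.round(4).tolist(),np.degrees(np.arctan2(d[1],d[0])).round(2))
plane("l","top",c1([(200,520),(500,500),(510,620),(190,620)],8,305,190))
plane("l","side",c1([(325,165),(580,170),(595,240),(315,235)],5.2,280,170))
plane("l","top",c1([(110,142),(520,112),(520,122),(110,155)],8,305,190))
plane("l","side",c1([(60,228),(300,235),(300,245),(65,240)],5.2,280,170))
E
```

```text
outL [[0.6488, 0.139], [0.5418, 0.134]] -177.34
outR [[0.6538, 0.0333], [0.5462, 0.0295]] -177.99
back [[0.6496, 0.1338], [0.6539, 0.0379]] -87.43
lipL [[0.6401, 0.1254], [0.5647, 0.1247]] -179.51
lipR [[0.643, 0.0461], [0.5647, 0.0442]] -178.59
lead [[0.5548, 0.1174], [0.5584, 0.049]] -86.96
pL [[0.5477, 0.1268], [0.5299, 0.1274]] 177.87
pR [[0.5496, 0.0378], [0.5318, 0.0375]] -179.05
top plane centre [0.5405 0.0815 0.0843] slopes dz/dx dz/dy [-0.0082 -0.0032] rms 0.00145 570
side plane centre [0.5061 0.0831 0.0849] slopes dz/dx dz/dy [0.0038 0.0028] rms 0.00068 783
top plane centre [0.6481 0.0891 0.052 ] slopes dz/dx dz/dy [-0.1173  0.0054] rms 0.00131 131
side plane centre [0.6053 0.0421 0.0517] slopes dz/dx dz/dy [ 0.0125 -0.0767] rms 0.00128 158
```

Plate is level now, with its leading end 14–15 mm past the mouth. It sits about 1 mm left of the box axis and about 0.4° over-turned. I'll correct that and lower part of the way.

```bash
python3 -m jog '0 0 -0.4 0.08 0 0 30; 8 0 0 0 0 0 30; 10 0 0 0 0 0 30; 4 0 0 0 0 0 30; 0 0 0 0 0 0 30' | grep -E 'pos|force|wid'
python3 - <<'E'
from h import *
to(.4336,.0765,.0259,2.45)
grab("m"); crop("m","side",280,170,150,110,5.2,"m2"); crop("m","top",305,190,90,80,8,"m1")
E
```

```text
eef_pos: [0.4335, 0.076, 0.0446]
contact_force: [-0.4, 0.2, -1.0]
gripper_width: 0.44
t 13.5 tcp [0.4335 0.076  0.0446] yaw 2.32 xdir [ 0.018  0.    -1.   ] F [-0.38  0.24 -0.98] T [-0.02  0.1   0.01] w 0.44
tool mm now [18.7  0.2  0.5]
turn x units -0.021
```

View pics/m2.png

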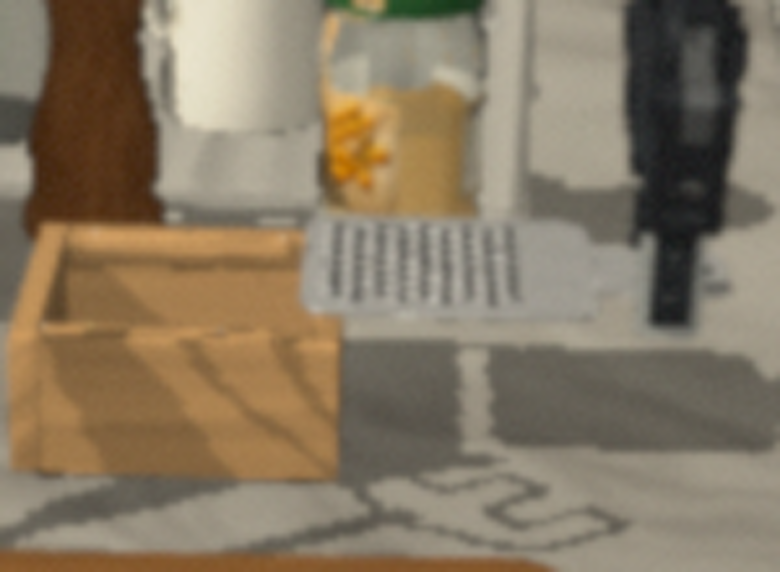

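View pics/m1.png

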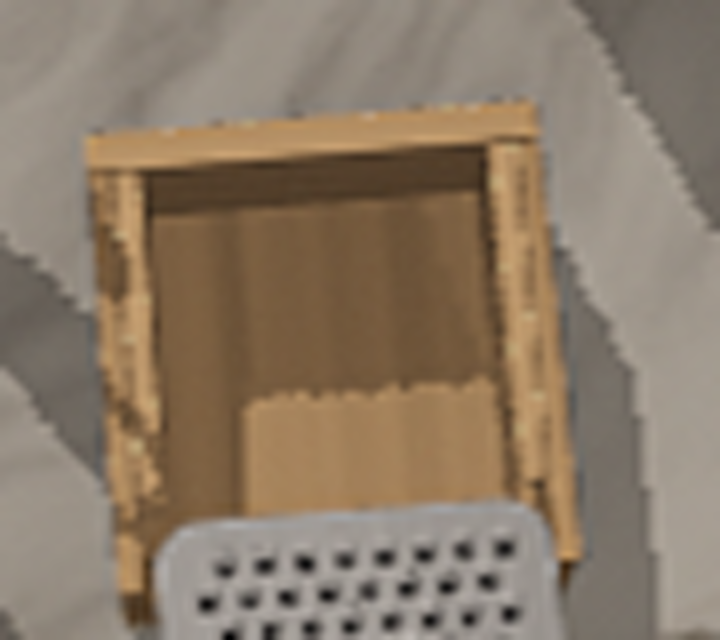

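```bash
python3 - <<'E'
from h import *
a=lambda P,z:onz("top",c1(P,8,305,190),z)[:,:2]
zp=.0615
for n,P in (("lead",[(200,523),(500,502)]),("pL",[(154,570),(156,630)]),("pR",[(551,540),(560,620)])):
    q=a(P,zp); d=q[1]-q[0]; print(n,q.round(4).tolist(),np.degrees(np.arctan2(d[1],d[0])).round(2))
# overlay expected plate at axis for comparison
u=np.array([.9991,.0427]);n=np.array([-.0427,.9991]);m=np.array([.542,.0813])
print("wall outer front corners px",((proj('top',[np.r_[m+53*n*1e-3,.052],np.r_[m-53e-3*n,.052]])-[305,190]+.5)*8-.5).round(0))
E
```

```text
lead [[0.5551, 0.1153], [0.558, 0.0474]] -87.58
pL [[0.5446, 0.126], [0.531, 0.1259]] -179.56
pR [[0.5489, 0.0363], [0.5307, 0.0351]] -176.23
wall outer front corners px [[119. 599.]
 [583. 566.]]
```

Plate yaw is 2.4° and it is centred within 0.3 mm. I'll lower it into the mouth between the side walls.

```bash
python3 -m jog '5 0 0.3 0 0 0 30; 5 0 0 0 0 0 30; 4 0 0 0 0 0 30; 2 0 0 0 0 0 30; 0 0 0 0 0 0 30' | grep -E 'pos|force|wid'
python3 -m jog '1 0 0 0 0 0 30; 1 0 0 0 0 0 30; 0 0 0 0 0 0 30' | grep -E 'pos|force|wid'
python3 - <<'E'
from h import *
to(.4336,.0765,.0259,2.45)
grab("n"); crop("n","side",280,170,150,110,5.2,"n2"); crop("n","top",305,190,90,80,8,"n1")
plane("n","side",c1([(345,285),(580,290),(590,360),(350,360)],5.2,280,170))
E
```

```text
eef_pos: [0.4344, 0.0765, 0.0293]
contact_force: [-0.6, -0.1, -1.3]
gripper_width: 0.44
eef_pos: [0.4347, 0.0766, 0.0277]
contact_force: [-0.1, -0.3, -1.3]
gripper_width: 0.44
t 14.4 tcp [0.4347 0.0766 0.0277] yaw 2.32 xdir [ 0.02   0.001 -1.   ] F [-0.15 -0.34 -1.26] T [ 0.01  0.04 -0.01] w 0.44
tool mm now [ 1.7  1.1 -0.1]
turn x units -0.022
side plane centre [0.5004 0.0923 0.0448] slopes dz/dx dz/dy [ 0.0051 -0.0038] rms 0.00079 714
```

View pics/n2.png

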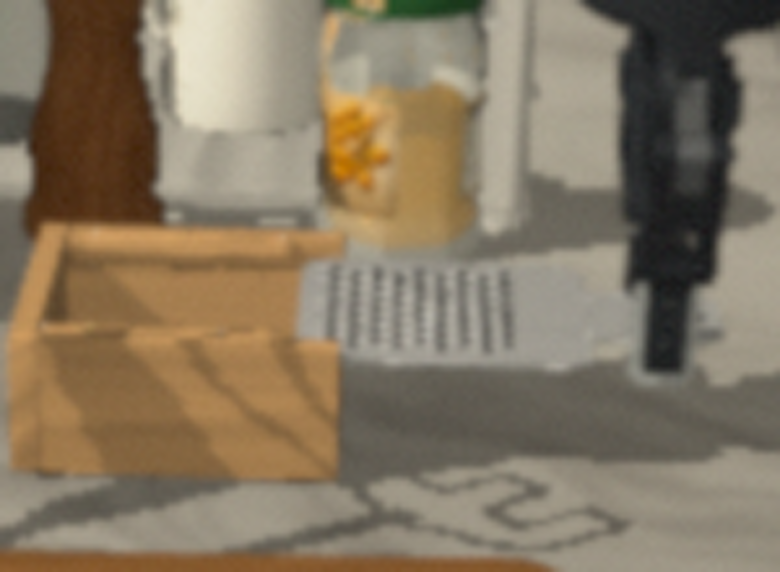

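View pics/n1.png

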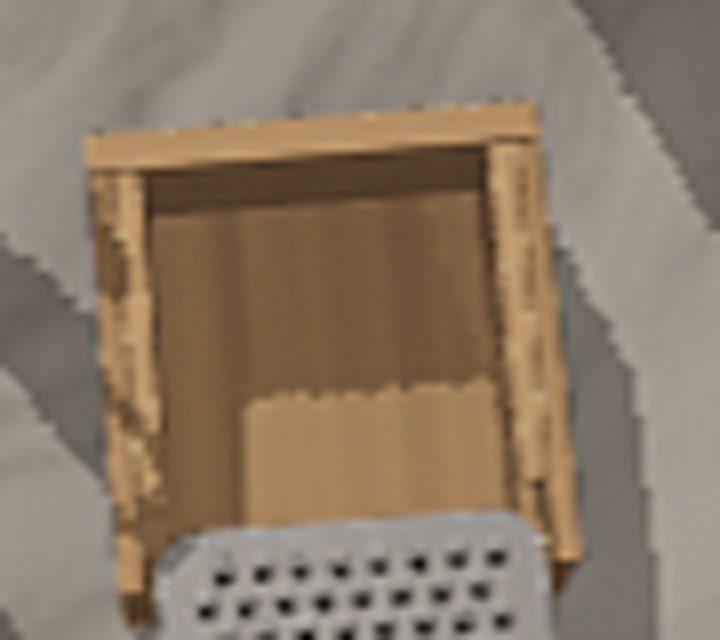

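```bash
python3 -m jog '1.5 0 0 0 0 0 30; 0 0 0 0 0 0 30' | grep -E 'pos|force|wid'
python3 - <<'E'
from h import *
a=lambda P,z:onz("top",c1(P,8,305,190),z)[:,:2]
zp=.0445
for n,P in (("lead",[(210,530),(500,511)]),("pL",[(156,570),(158,630)]),("pR",[(549,560),(553,610)])):
    q=a(P,zp); d=q[1]-q[0]; print(n,q.round(4).tolist(),np.degrees(np.arctan2(d[1],d[0])).round(2))
E
```

```text
eef_pos: [0.4346, 0.0766, 0.0261]
contact_force: [-0.5, 0.5, -1.1]
gripper_width: 0.443
lead [[0.5564, 0.1131], [0.5589, 0.0462]] -87.84
pL [[0.5474, 0.1258], [0.5335, 0.1257]] -179.56
pR [[0.5472, 0.0354], [0.5355, 0.035]] -178.04
```

```bash
python3 -m jog '0 0 0.5 -0.02 0 0 30; 0.05 -3 0 0 0 0 30; 0.05 -3 0 0 0 0 30; 0.05 -3 0 0 0 0 30; 0 0 0 0 0 0 30' | grep -E 'pos|force|wid'
python3 -m jog '0.05 -3 0 0 0 0 30; 0.05 -3 0 0 0 0 30; 0.05 -3 0 0 0 0 30; 0.05 -3 0 0 0 0 30; 0 0 0 0 0 0 30' | grep -E 'pos|force|wid'
python3 - <<'E'
from h import *
to(.5196,.0802,.0259,2.45)
grab("o"); crop("o","side",280,170,150,110,5.2,"o2"); crop("o","top",305,190,90,80,8,"o1")
E
```

```text
eef_pos: [0.4444, 0.0776, 0.0263]
contact_force: [1.0, 0.2, -1.8]
gripper_width: 0.441
eef_pos: [0.4563, 0.0781, 0.0263]
contact_force: [1.4, 0.1, -0.6]
gripper_width: 0.444
t 15.7 tcp [0.4563 0.0781 0.0263] yaw 2.43 xdir [ 0.021  0.001 -1.   ] F [ 1.41  0.14 -0.59] T [0.02 0.05 0.02] w 0.444
tool mm now [  1.7 -63.3  -0.6]
turn x units -0.003
```

View pics/o2.png

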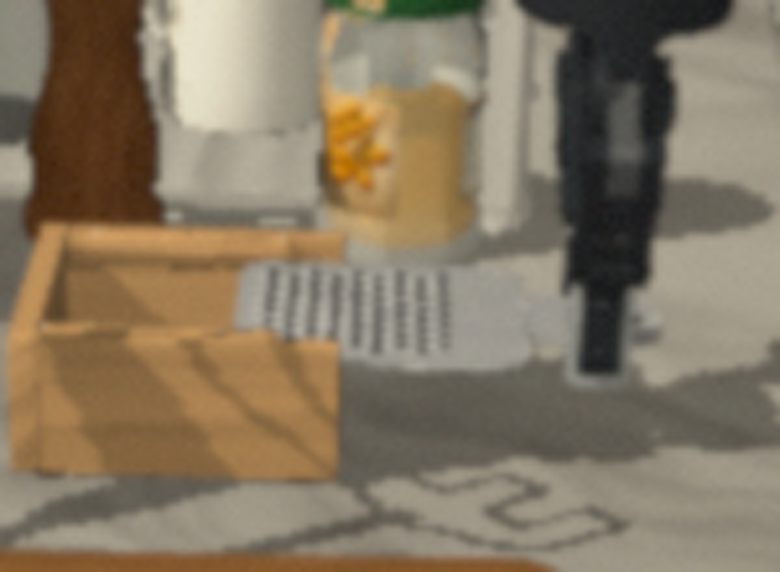

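View pics/o1.png

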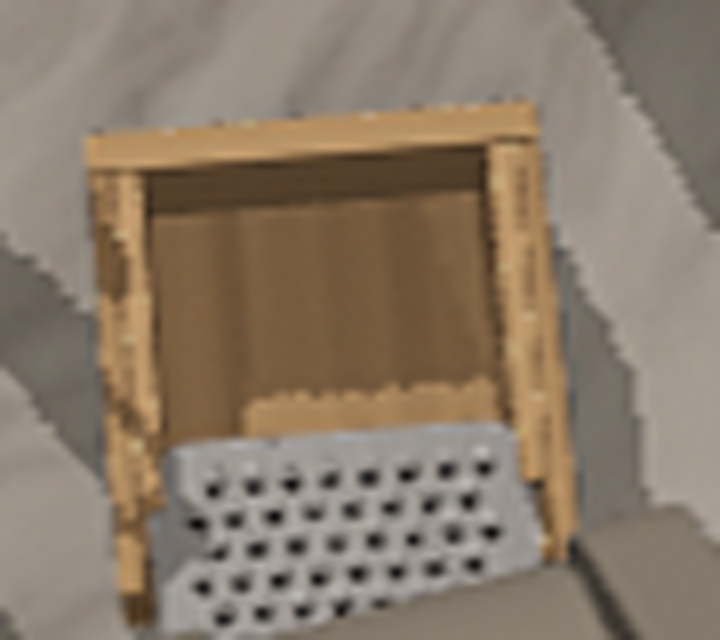

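The leading end has slid under both lips with no resistance. I'll continue.

```bash
for i in 1; do :; done; python3 -m jog '0.3 -4 0 0 0 0 30; 0.1 -4 0 0 0 0 30; 0.1 -4 0 0 0 0 30; 0.1 -4 0 0 0 0 30; 0 0 0 0 0 0 30' | grep -E 'pos|force|wid'
python3 -m jog '0.1 -4 0 0 0 0 30; 0.1 -4 0 0 0 0 30; 0.1 -4 0 0 0 0 30; 0.1 -4 0 0 0 0 30; 0 0 0 0 0 0 30' | grep -E 'pos|force|wid'
python3 -m jog '0.1 -4 0 0 0 0 30; 0.1 -4 0 0 0 0 30; 0.1 -4 0 0 0 0 30; 0.1 -4 0 0 0 0 30; 0 0 0 0 0 0 30' | grep -E 'pos|force|wid'
python3 - <<'E'
from h import *
to(.5196,.0802,.0259,2.45)
grab("p"); crop("p","side",280,170,150,110,5.2,"p2"); crop("p","top",305,190,90,80,8,"p1")
E
```

```text
eef_pos: [0.4725, 0.0788, 0.026]
contact_force: [0.3, 0.2, -1.6]
gripper_width: 0.439
eef_pos: [0.4884, 0.0795, 0.0259]
contact_force: [-1.0, -0.6, -1.8]
gripper_width: 0.443
eef_pos: [0.5044, 0.0801, 0.0258]
contact_force: [-0.1, -0.3, -1.4]
gripper_width: 0.439
t 17.3 tcp [0.5044 0.0801 0.0258] yaw 2.44 xdir [ 0.021  0.001 -1.   ] F [-0.11 -0.28 -1.43] T [ 0.04  0.06 -0.01] w 0.439
tool mm now [  0.3 -15.2  -0.6]
turn x units -0.002
```

View pics/p2.png

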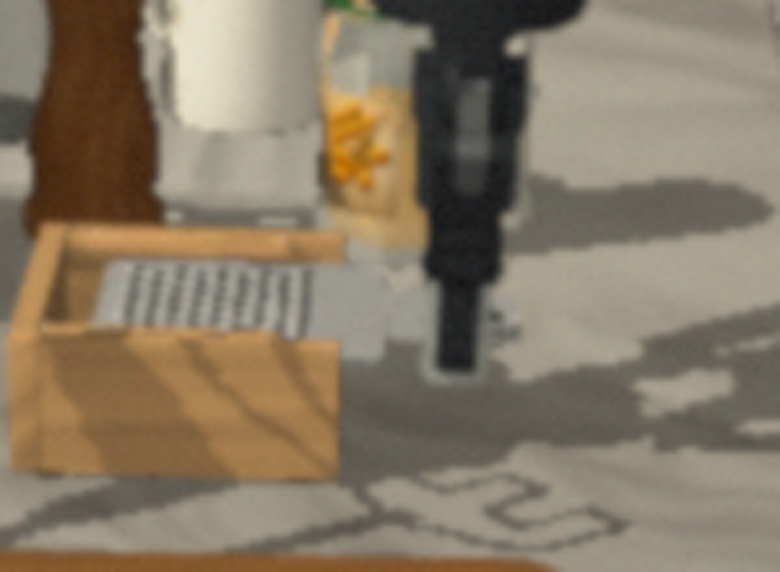

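View pics/p1.png

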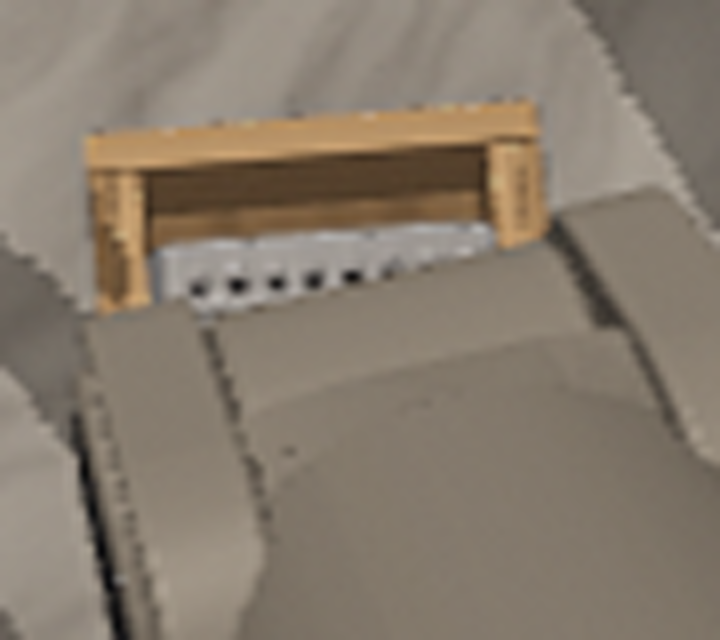

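Nearly home, straight and with no resistance. I'll take the last ~15 mm slowly while watching the force.

```bash
python3 -m jog '0.1 -3 0 0 0 0 30; 0.1 -3 0 0 0 0 30; 0.1 -3 0 0 0 0 30; 0 0 0 0 0 0 30' | grep -E 'pos|force'
python3 -m jog '0 -1.5 0 0 0 0 30; 0 -1 0 0 0 0 30; 0 0 0 0 0 0 30' | grep -E 'pos|force'
python3 -m jog '0 -1 0 0 0 0 30; 0 -0.5 0 0 0 0 30; 0 0 0 0 0 0 30' | grep -E 'pos|force'
```

```text
eef_pos: [0.5133, 0.0805, 0.0257]
contact_force: [0.4, -0.1, -1.2]
eef_pos: [0.5152, 0.0806, 0.0257]
contact_force: [0.2, 0.1, -1.4]
eef_pos: [0.5167, 0.0806, 0.0257]
contact_force: [-0.2, 0.0, -1.3]
```

```bash
for i in 1 ; do python3 -m jog '0 -0.5 0 0 0 0 30; 0 -0.5 0 0 0 0 30; 0 0 0 0 0 0 30' | grep -E 'pos|force'; python3 -m jog '0 -0.5 0 0 0 0 30; 0 -0.5 0 0 0 0 30; 0 0 0 0 0 0 30' | grep -E 'pos|force'; done
```

```text
eef_pos: [0.5177, 0.0807, 0.0258]
contact_force: [1.0, -0.5, -1.7]
eef_pos: [0.5187, 0.0807, 0.0258]
contact_force: [0.4, 0.3, -1.8]
```

```bash
python3 -m jog '0 -0.5 0 0 0 0 30; 0 -0.5 0 0 0 0 30; 0 0 0 0 0 0 30' | grep -E 'pos|force'; python3 -m jog '0 -0.5 0 0 0 0 30; 0 0 0 0 0 0 30' | grep -E 'pos|force'
python3 - <<'E'
from h import *
grab("q"); crop("q","side",280,170,150,110,5.2,"q2"); crop("q","top",305,190,90,80,8,"q1")
E
```

```text
eef_pos: [0.5194, 0.0807, 0.0257]
contact_force: [-0.5, 0.2, -0.7]
eef_pos: [0.5194, 0.0807, 0.0256]
contact_force: [-2.5, -0.2, -0.9]
```

View pics/q2.png

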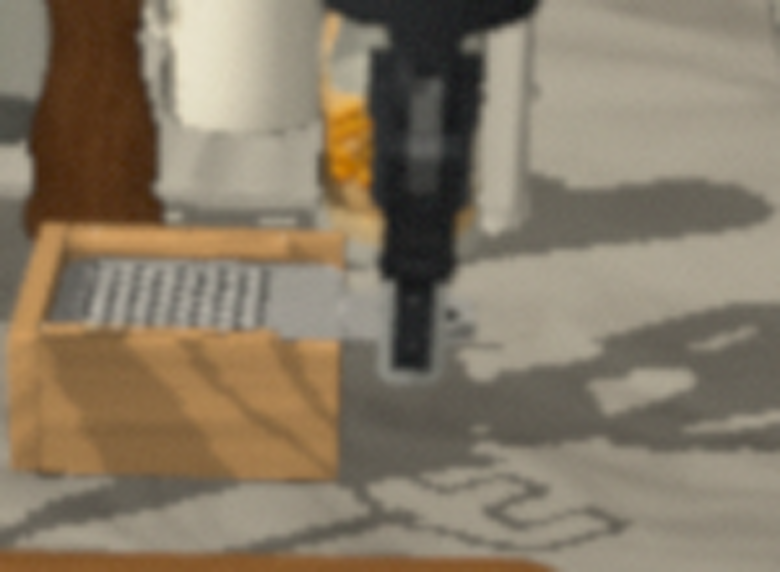

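View pics/q1.png

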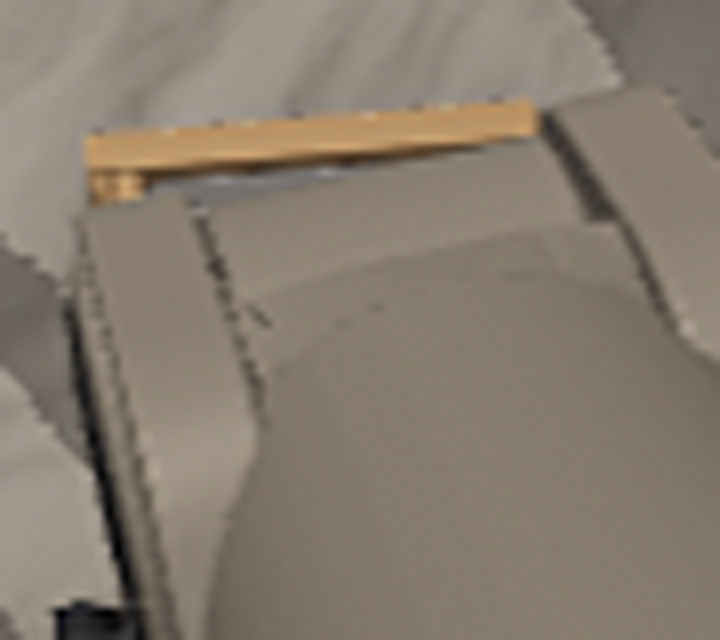

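The TCP stalled at 0.5194 with −2.5 N along x, right where home should be. I'll seat it with a little more push, lower it to the groove floor, and release slowly.

```bash
python3 -m jog '0 -0.5 0 0 0 0 30; 0 0 0 0 0 0 30' | grep -E 'pos|force'; python3 -m jog '0.6 0 0 0 0 0 30; 0.6 0 0 0 0 0 30; 0 0 0 0 0 0 30' | grep -E 'pos|force'
```

```text
eef_pos: [0.5195, 0.0807, 0.0255]
contact_force: [-5.2, 0.8, -0.1]
eef_pos: [0.5199, 0.0807, 0.0245]
contact_force: [-6.4, 0.1, 1.0]
```

```bash
python3 -m jog '0 0 0 0 0 0 38; 0 0 0 0 0 0 42; 0 0 0 0 0 0 50; 0 0 0 0 0 0 70; 0 0 0 0 0 0 70' 20| grep -E 'pos|force|wid'
python3 - <<'E'
from h import *
grab("r"); crop("r","side",280,170,150,110,5.2,"r2")
E
```

```text
eef_pos: [0.5217, 0.081, 0.025]
contact_force: [0.2, -0.4, 0.1]
gripper_width: 0.819
```

View pics/r2.png

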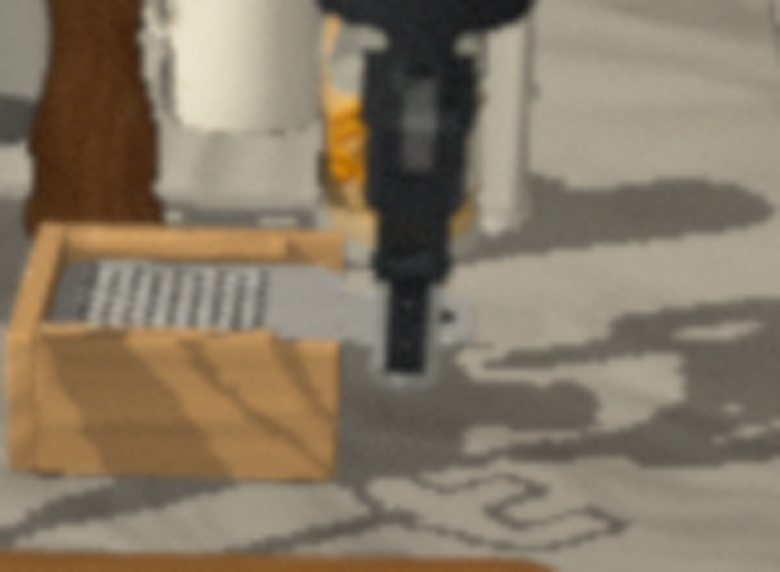

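The fingers are clear of the handle and the plate stayed home. I'll lift straight up and move aside.

```bash
python3 -m jog '0 1 0 0 0 0 80; -10 0 0 0 0 0 80; -25 0 0 0 0 0 80; -40 0 0 0 0 0 80; -40 0 0 0 0 0 80' | grep -E 'pos|force|wid'
python3 -m jog '-30 0 30 0 0 0 80; 0 0 40 0 0 0 80; 0 0 40 0 0 0 80; 0 0 40 0 0 0 80; 0 0 40 0 0 0 80' | grep -E 'pos|force|wid'
python3 -m jog '0 0 40 0 0 0 80; 0 0 40 0 0 0 80; 0 0 20 0 0 0 80; 0 0 0 0 0 0 80;0 0 0 0 0 0 80' | grep -E 'pos|force|wid'
python3 - <<'E'
from h import *
grab("s"); crop("s","side",200,170,210,170,3.8,"s2"); crop("s","top",305,190,90,95,6,"s1")
E
```

```text
eef_pos: [0.5168, 0.0805, 0.1412]
contact_force: [1.3, 0.4, 0.2]
gripper_width: 0.936
eef_pos: [0.5084, 0.2719, 0.1706]
contact_force: [0.9, -0.2, 0.3]
gripper_width: 0.937
eef_pos: [0.5046, 0.3692, 0.1696]
contact_force: [0.2, -0.3, -0.2]
gripper_width: 0.941
```

View pics/s1.png

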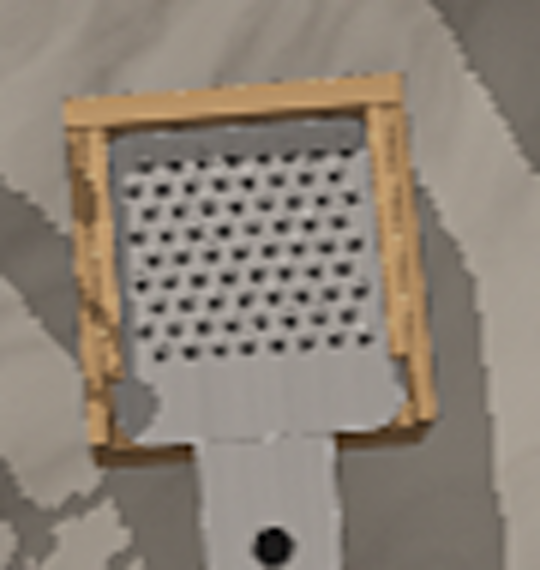

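View pics/s_top.png

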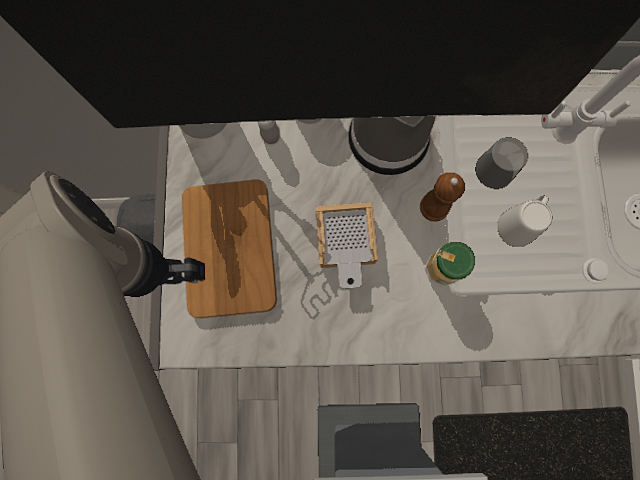

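View pics/s2.png

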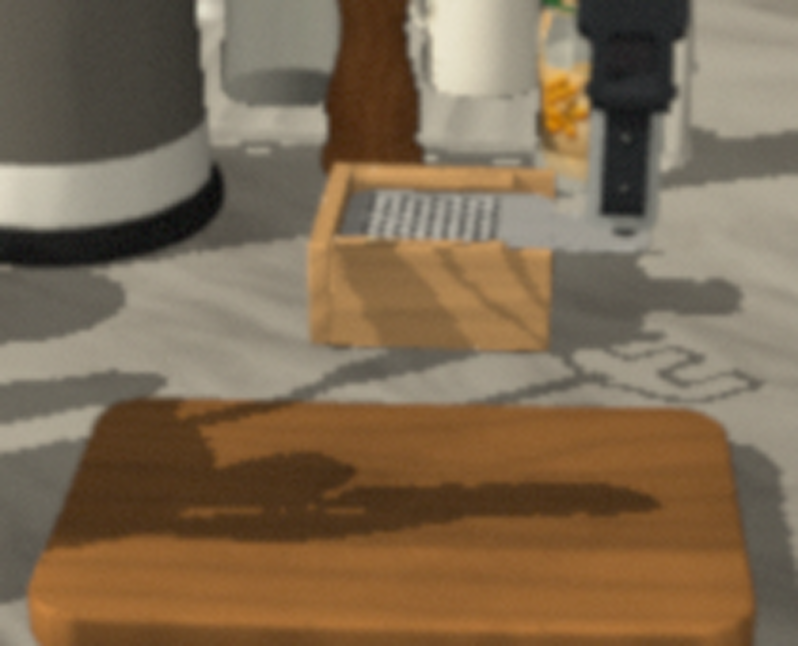

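```bash
python3 - <<'E'
from h import *
a=lambda P,z:onz("top",c1(P,6,305,190),z)[:,:2]
s=a([(160,442),(385,429)],.041); f=a([(90,443),(437,420)],.052); f2=a([(200,447),(420,430)],.039); b=a([(64,100),(404,74)],.052)
c=a([(90,443),(437,420)],.052).mean(0); bk=b.mean(0); u=(bk-c)/np.linalg.norm(bk-c); n=np.array([-u[1],u[0]])
print("len",np.linalg.norm(bk-c),"yaw",np.degrees(np.arctan2(u[1],u[0])))
mouth=bk-.110*u; print("mouth",mouth.round(4))
print("shoulder along",((s-mouth)@u*1000).round(1),"front rim",((f-mouth)@u*1000).round(1),"sill edge",((f2-mouth)@u*1000).round(1))
sd=s[1]-s[0]; print("plate yaw",np.degrees(np.arctan2(sd[0],-sd[1])))
h=a([(207,540),(342,525)],.041); hole=a([(273,547)],.041); print("handle lateral",((h-mouth)@n*1000).round(1),"hole",((hole-mouth)@n*1000).round(1),((hole-mouth)@u*1000).round(1))
body=a([(113,420),(407,400)],.041); print("body lat",((body-mouth)@n*1000).round(1))
plane("s","side",c1([(370,195),(495,195),(590,215),(570,240),(350,235)],3.8,200,170))
to(.5,.37,.17)
E
```

```text
len 0.10892768693768418 yaw 2.7965844840709275
mouth [0.5426 0.0811]
shoulder along [2.  0.7] front rim [1.6 0.5] sill edge [-0.2 -0.1]
plate yaw 1.719633351726519
handle lateral [ 19.5 -22. ] hole [-0.4] [-33.]
body lat [ 45.4 -45.4]
side plane centre [0.5859 0.0738 0.0419] slopes dz/dx dz/dy [0.0024 0.0056] rms 0.00075 651
t 22.3 tcp [0.5051 0.3679 0.1697] yaw 2.28 xdir [ 0.02  -0.001 -1.   ] F [ 0.03 -0.42  0.36] T [-0.01  0.01  0.01] w 0.941
tool mm now [-0.4  5.   2.3]
```

```bash
python3 -c "
from station import bot
print(bot.hand_in())"
```

```text
the job is handed in; nothing more can be done
None
```

The grater plate is in the catch box, slid home against the back wall and released. I handed the job in at about 22 s; hand-in reported no verdict.

**What I did:**
- I pressed on the plain strip, with a peak of about 14 N and 6–7 N while sliding. I dragged the plate until the handle centre was about 15 mm past the board's near edge.
- I gripped the handle by its two side edges, lifted it off and took out about 1° of nose-down tilt. I then laid the leading end on the sill from above and slid it into the grooves.
- There was no resistance until the back wall, where I pushed with about 5–6 N. I then lowered the plate to the groove floor and opened the fingers.

**What the last checks showed:**
- **Seating:** the shoulders came out 0.7–2.0 mm past the box front, within my measuring error. The wall contact came where it should if the plate is home.
- **Position:** the plate body sits 45.4 mm to either side of the box's centre line. The top of the plate measured 0.042 m high, so it is lying in the grooves.
- **Surroundings:** by eye, the box, board, jar and mill are where they started, and the arm is clear of everything.

**Where readings disagreed:**
- **Plate angle:** the shoulder line gave about 1.1° (0.019 rad) between plate and box. That is inside the 0.06 rad limit, and I put it down to pixel reading.
- **Finger position:** the two cameras differed by about 4 mm on where the fingers were along x, with the robot's own reading between them.

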